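# Find the spring seat that nests and close the governor spring cup

### The job

Only one of the three spring seats in the rack nests fully in the chrome cup, with its flange flat on the rim; they look alike from above, so try them one after another until one goes home. Leave that one in the cup, with the other two standing in the rack, then turn the holed cover disc so that its holes line up with the three studs and lower it until it lies flat on the seat's flange. Leave everything else on the shelf where it is.

Things in the scene. Friction and masses are not known exactly. Their poses are not given: they have to be found in the camera images.
- fixture: Fixed grey base plate 190 x 190 x 12 with a chrome cup in the middle and three upright studs. Origin: centre of its underside on the work surface, z up. The first stud lies along its +x, the others 120 and 240 degrees round.
- cup_rim (a point): Centre of the mouth of the fixed chrome cup, 50 above the work surface. Rim outside dia 80, bore 60 dia, 32 deep, flat floor. z up. A seat that is home has its spigot point 26 above this point.
- stud1_top (a point): Top of one of three fixed steel studs, 12 dia, 70 from the cup's axis, 120 degrees apart; the top is 28 above the cup's rim and tapered over its last 6.
- stud2_top (a point): Top of one of three fixed steel studs, 12 dia, 70 from the cup's axis, 120 degrees apart; the top is 28 above the cup's rim and tapered over its last 6.
- stud3_top (a point): Top of one of three fixed steel studs, 12 dia, 70 from the cup's axis, 120 degrees apart; the top is 28 above the cup's rim and tapered over its last 6.
- rack: Fixed black plastic rack 304 (its x) x 86 (its y) x 60 high, open on top, three wells in a row along its x at -100, 0 and +100; each well is 82 (x) by 76 (y) and 55 deep. A seat stands with its skirt in a well and its flange on the rack's top edge. Origin: centre of its underside.
- seat_a_spigot (a point): Middle of a steel spring seat's round grip spigot (30 dia, 20 above and 20 below this point). Flange 84 dia, underside 26 below this point; under it a round skirt 56 to 66 dia, 26 to 46 long. The three seats look alike from above and stand in the rack in unknown order. One nests in the cup; in the others the skirt is too wide (stays 22 or more proud) or too long (14 proud). 0.3 kg.
- seat_b_spigot (a point): Middle of a steel spring seat's round grip spigot (30 dia, 20 above and 20 below this point). Flange 84 dia, underside 26 below this point; under it a round skirt 56 to 66 dia, 26 to 46 long. The three seats look alike from above and stand in the rack in unknown order. One nests in the cup; in the others the skirt is too wide (stays 22 or more proud) or too long (14 proud). 0.3 kg.
- seat_c_spigot (a point): Middle of a steel spring seat's round grip spigot (30 dia, 20 above and 20 below this point). Flange 84 dia, underside 26 below this point; under it a round skirt 56 to 66 dia, 26 to 46 long. The three seats look alike from above and stand in the rack in unknown order. One nests in the cup; in the others the skirt is too wide (stays 22 or more proud) or too long (14 proud). 0.3 kg.
- cover_handle (a point): Centre of the bar of the cover disc's dark steel bow handle, the place to grip: bar 100 long along this point's x, 12 thick across (y), 14 high; its centre is 70 above the disc's underside, with free space below. z up. The disc lies flat on the work surface at the start.
- cover_underside (a point): Centre of the underside of the aluminium cover disc, 172 dia x 8 thick, 0.45 kg; x along the handle bar, z up. Centre hole 40 dia (clears the spigot) and three holes 18 dia at 70 from the axis: one along +x, others 120 and 240 degrees round; any may go on any stud. With the cover home this point is 6 above the cup's rim.
- hole1 (a point): Centre, at the underside, of the cover's hole that lies along its +x.
- canister: Bystander, loose, to be left alone: screw-top aluminium canister, 84 dia x 109 high. Origin: on its underside
- trip_jaw: Bystander, loose, to be left alone: cast bronze trip jaw, an L-shaped lump about 140 x 70 x 30, lying flat, nearest the robot. Origin: on its underside
- buffer_pad: Bystander, loose, to be left alone: matte black rubber buffer pad, 100 x 100 x 30. Origin: on its underside
- spring: Bystander, loose, to be left alone: dark steel coil spring standing upright, 60 dia x 160 high. Origin: on its underside
- spanner: Bystander, loose, to be left alone: steel spanner 200 long, lying flat. Origin: on its underside
- guide_roller: Bystander, loose, to be left alone: dark grooved steel roller, 70 dia x 38 high. Origin: on its underside
Things that resemble listed ones, but are neither listed nor needed, are in the scene too. What is shaped like the part that bears seat_b_spigot but turquoise is not meant.

How it is judged:
By the outcome, as a careful person would: the job done as asked, in the order asked, and still so for the second after the job is handed in, with the robot touching nothing.
It also fails if it takes over 72 s, if anything falls off the work surface, if the arm or the gripper's body presses on something with over 40 N, if the wrist force passes 120 N, or if a joint passes its speed limit or range.

### The arm

A 7-joint arm with a two-finger parallel gripper is mounted at the origin on the work surface. World frame = base frame: x ahead of the robot, y to its left, z up, the work surface at z = 0. Lengths are in mm, angles in rad, forces in N, time in s.
With the tool pointing down it reaches from about 425 to 875 mm from the base axis. Payload 8.4 kg.
Tool frame: the origin (TCP) lies midway between the tips of the shut fingers; the grasp point (between the pads) lies 19 mm behind it; z points along the fingers, y is the direction in which the jaws open and shut (so a half turn about z gives the same grasp; the last joint's range is limited). The gripper opens to 85 mm and grips with 20 to 120 N. Pads are 22 mm wide; open, the fingers measure 114 mm over their backs; the gripper's body (76 mm by 85 mm) begins 54 mm behind the grasp point. The pads swing forward as they close: fully open they stand 13 mm farther back than shut.
Start: joints at [-1.346, 0.333, 0.04, 1.465, -0.013, 1.343, -0.059], TCP at [206.812, 616.192, 231.308] pointing down, gripper open.
Joint ranges: [-2.58, 2.58], [-0.38, 2.09], [-1.3, 1.39], [0.25, 2.4], [-1.5, 4.64], [0.08, 2.09], [-2.65, 2.65]. Speed limits (rad/s): [2.22, 2.22, 2.79, 2.79, 3.14, 3.14, 3.14].

### API

Orientations are given as a unit quaternion [w, x, y, z].
In Python, from station import robot, grab_frame, camera_info, ticket gives the robot as it stands. The module is installed in compiled form; this text tells all that it offers.
- The arm moves only by the tool move_arm, never from a script. Its argument "series" is a list of rows, each an object with "jaw": the finger opening in cm, from 0 to 8.54; "dp": the shift along the tool's x, y, z in cm, a list of three; "angular": the turn, a rotation vector about the tool's x, y, z in degrees, a list of three. A call has 1 to 12 rows; each row is the pose to reach, as a shift and turn from the pose measured when the call began, along the tool's axes at that moment; what a row does not reach only later rows make up. A row lasts 1/10 s, in which the tool goes at most 50 mm and 8.59 degrees, less where a joint would pass 70% of its speed; a pose out of reach is approached as far as the arm can. A call with a gripper value outside its range is refused whole. The fingers move at their own pace and stop on an object; "force" is the grip in N (left out, the last holds). Time passes only in rows, so rows that repeat a pose let the fingers close. It gives the time, the measured TCP pose, the force and the opening at its end, in the units of the state.
- robot.observe(): the state, without advancing time (a new reading comes with each control period).
- grab_frame(name): name is "scene" or "top" or "wrist"; returns the picture (384x512x3 uint8, red, green, blue); there is no depth.
- camera_info(name): a dict with "mtx" (3x3 intrinsics, pixels), "rvec" (rotation vector, rad) and "tvec" (3), from world to camera coordinates, as OpenCV has them; the wrist camera has in their place "T_tool_cam" (4x4, takes a point from camera to tool coordinates, whose origin is the TCP and whose axes are the flange's). Camera axes: x right, y down, z forward; pixel columns grow to the right and rows downward; lengths in mm; the calibration is good to about 2 mm. The wrist camera is an equidistant fisheye: a pixel r from the principal point sees the ray r / f radians off the axis. A picture is of the moment at which its call begins: read the wrist's pose just before it. camera_info takes no time and is no camera call.
- ticket.close_job(): hands the job in, once; it reports no verdict.
The state is a dict: "t": time; "joint_positions": joint angles; "qvel": joint speeds; "joint_torque": joint torques, N m; "eef_pos": TCP position; "ee_rot": TCP orientation; "force": force on the tool from outside, world axes, zero at the start; "ft_torque": the same for the moment, N m; "opening": opening from 0.0 (shut) to 1.0 (fully open).
Only numpy, scipy, OpenCV 4.12 (cv2) and the standard library are available. Lean on these libraries where they do the work, as an engineer would, in place of code of your own. Each camera call takes 0.05 s, during which the arm holds its last target.

## Working session

There is one attempt and no reset: what is moved stays moved. The work goes in short steps, Python scripts to look and compute and a tool call to move; the robot and the scene stay as the last step left them, time stands still between calls to the robot, and variables do not carry over. Pictures are saved under pics/ and viewed, and the job is handed in when it is done.

Besides the shell and the picture viewer there is one more tool, called after "Call:" as a command line: name --argument value ..., lists and objects as JSON in quotes. move_arm: Moves the arm, as the interface text tells. Its arguments: {"type":"object","properties":{"series":{"type":"array"},"force":{"type":"number"}},"required":["series"]}

```bash
mkdir -p pics; ls
python3 - <<'E'
from station import robot, grab_frame, camera_info
import cv2
s=robot.observe()
for k,v in s.items(): print(k,v)
for n in ["scene","top","wrist"]:
    print(n,camera_info(n))
    im=grab_frame(n); cv2.imwrite(f"pics/{n}0.png",im[:,:,::-1])
print(robot.observe()['t'])
E
```

```text
pics
t 0.0
joint_positions [-1.34620997  0.3338831   0.03987023  1.46631786 -0.01340159  1.34332134
 -0.05850914]
qvel [ 0.00012582 -0.0017192   0.0009746   0.00259773  0.00034442  0.0024661
 -0.00059404]
joint_torque [-2.96944936e-04 -6.58571577e+01  1.36526160e+00 -4.05560017e+01
  1.67354633e-02  1.25903293e-02  1.28404577e-05]
eef_pos [206.67499137 615.75484517 230.41640693]
ee_rot [-8.00530431e-05  1.61198687e-01  9.86921624e-01 -8.27989697e-04]
force [ 0.58814024  0.13426169 -0.08217022]
ft_torque [-0.04102943  0.04201482  0.03517166]
opening 0.9963363145342866
scene {'mtx': array([[426.22265909,   0.        , 249.58663198],
       [  0.        , 426.22265909, 183.39633561],
       [  0.        ,   0.        ,   1.        ]]), 'rvec': array([ 1.30444585,  2.0484686 , -1.03725243]), 'tvec': array([ 216.18649424, -267.56921408, 1731.11941064])}
top {'mtx': array([[449.05036519,   0.        , 251.16863017],
       [  0.        , 449.05036519, 187.04798611],
       [  0.        ,   0.        ,   1.        ]]), 'rvec': array([ 2.20020806, -2.17756332,  0.0591112 ]), 'tvec': array([  38.31936636,  598.19113432, 1470.2956687 ])}
wrist {'mtx': array([[297.31863964,   0.        , 257.44281087],
       [  0.        , 297.31863964, 188.30074643],
       [  0.        ,   0.        ,   1.        ]]), 'T_tool_cam': array([[-9.32157983e-05, -9.64938880e-01, -2.62474664e-01,
         6.67982793e+01],
       [ 9.99999613e-01,  1.39645168e-04, -8.68521216e-04,
        -7.46734367e-01],
       [ 8.74723208e-04, -2.62474643e-01,  9.64938494e-01,
        -1.42111953e+02],
       [ 0.00000000e+00,  0.00000000e+00,  0.00000000e+00,
         1.00000000e+00]])}
0.15
```

View pics/scene0.png

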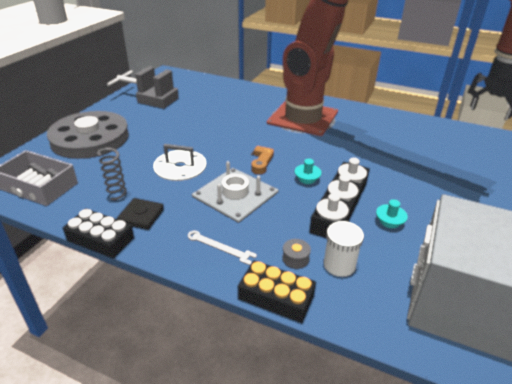

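View pics/top0.png

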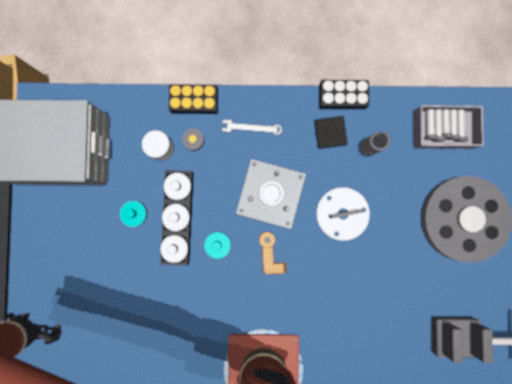

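View pics/wrist0.png

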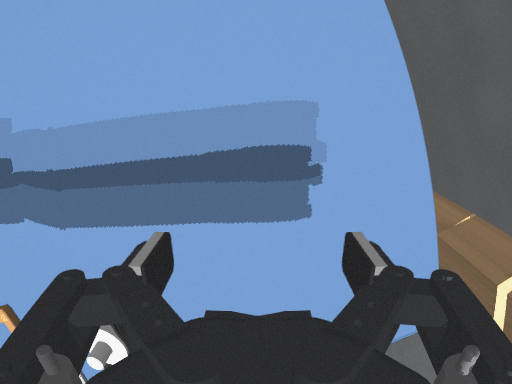

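Top view: the three steel seats are in the rack at about (178,186), (176,217) and (174,249). The turquoise lookalikes at (132,214) and (217,245) are excluded. The fixture is at (271,193). The cover is at (343,213), and the flywheel-like disc at (468,219) is not it.

```bash
cat > h.py <<'E'
import numpy as np, cv2
from station import robot, grab_frame, camera_info
from scipy.spatial.transform import Rotation as R
def ray(cam,px):
    c=camera_info(cam); Rm=cv2.Rodrigues(c['rvec'])[0]; 
    d=Rm.T@np.linalg.inv(c['mtx'])@np.array([px[0],px[1],1.0]); o=-Rm.T@c['tvec']
    return o,d/np.linalg.norm(d)
def plane(cam,px,z):
    o,d=ray(cam,px); return o+d*(z-o[2])/d[2]
def proj(cam,P):
    c=camera_info(cam); return cv2.projectPoints(np.array(P,float).reshape(-1,3),c['rvec'],c['tvec'],c['mtx'],None)[0].reshape(-1,2)
def Rq(q): return R.from_quat([q[1],q[2],q[3],q[0]])
def wray(px,s):
    c=camera_info('wrist'); K=c['mtx']; T=c['T_tool_cam']
    x=(px[0]-K[0,2])/K[0,0]; y=(px[1]-K[1,2])/K[1,1]; r=np.hypot(x,y)
    d=np.array([np.sin(r)*x/r,np.sin(r)*y/r,np.cos(r)]) if r>1e-9 else np.array([0,0,1.])
    Rt=Rq(s['ee_rot']).as_matrix()
    return Rt@T[:3,3]+s['eef_pos'], Rt@(T[:3,:3]@d)
def wplane(px,s,z):
    o,d=wray(px,s); return o+d*(z-o[2])/d[2]
def wproj(P,s):
    c=camera_info('wrist'); K=c['mtx']; T=c['T_tool_cam']; Rt=Rq(s['ee_rot']).as_matrix()
    p=Rt.T@(np.array(P,float)-s['eef_pos']); p=T[:3,:3].T@(p-T[:3,3])
    th=np.arctan2(np.hypot(p[0],p[1]),p[2]); a=np.arctan2(p[1],p[0])
    return K[0,0]*th*np.cos(a)+K[0,2],K[1,1]*th*np.sin(a)+K[1,2]
def delta(target,yaw,s=None):
    """target TCP pos, yaw of tool x axis (deg, world), tool down -> dp cm, angular deg in current tool axes"""
    s=s or robot.observe(); Rt=Rq(s['ee_rot'])
    best=None
    a=np.radians(yaw); X=np.array([np.cos(a),np.sin(a),0]); Z=np.array([0,0,-1.]); Y=np.cross(Z,X)
    Rg=R.from_matrix(np.c_[X,Y,Z])
    return Rt.inv().apply(np.array(target)-s['eef_pos'])/10, np.degrees((Rt.inv()*Rg).as_rotvec())
E
python3 - <<'E'
import cv2
im=cv2.imread('pics/top0.png'); cv2.imwrite('pics/topz.png',cv2.resize(im[120:280,120:395],(792,461),interpolation=cv2.INTER_CUBIC))
im=cv2.imread('pics/scene0.png'); cv2.imwrite('pics/scz.png',cv2.resize(im[130:250,140:410],(800,356),interpolation=cv2.INTER_CUBIC))
E
```

```text
(no output)
```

View pics/topz.png

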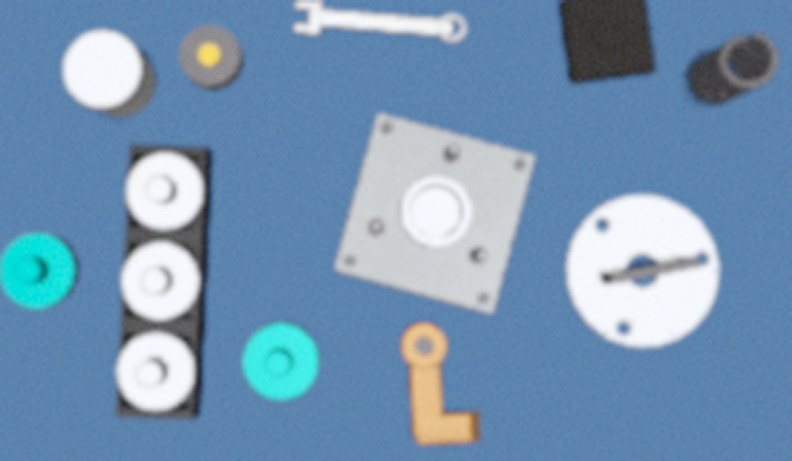

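View pics/scz.png

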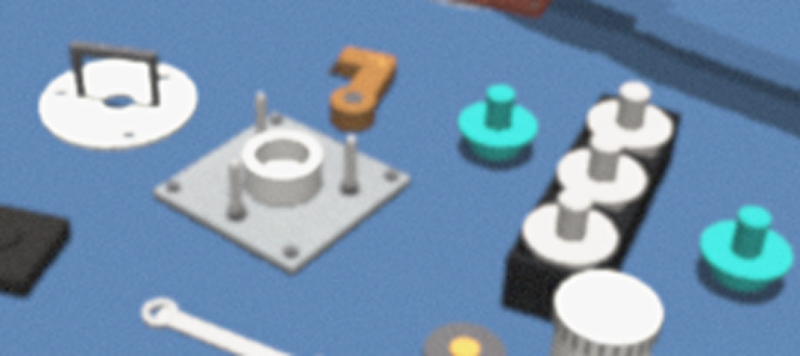

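Run:
```python
from h import *
im=cv2.imread('pics/top0.png'); hsv=cv2.cvtColor(im,cv2.COLOR_BGR2HSV)
m=((hsv[...,1]<45)&(hsv[...,2]>185)).astype(np.uint8)
n,l,st,ce=cv2.connectedComponentsWithStats(m)
for i in range(1,n):
    if st[i,4]>150 and st[i,4]<4000:
        c=max(cv2.findContours((l==i).astype(np.uint8),0,cv2.CHAIN_APPROX_NONE)[0],key=len)
        e=cv2.fitEllipse(c); print('blob',st[i],ce[i].round(1),np.round(e[0],1),np.round(e[1],1))
        for z in (8,50,66): print(z,plane('top',e[0],z).round(1),end=' ')
        print()
def sub(x0,y0,x1,y1,k,name):
    cv2.imwrite(name,cv2.resize(im[y0:y1,x0:x1],None,fx=k,fy=k,interpolation=cv2.INTER_CUBIC))
sub(230,155,312,232,7,'pics/fix.png'); sub(312,182,376,246,8,'pics/cov.png')
```

```text
blob [459 110  11  27 226] [463.2 122.9] [463.4 122.6] [10.5 27. ]
8 [ 822.3 -665.6    8. ] 50 [ 813.5 -645.9   50. ] 66 [ 810.2 -638.3   66. ] 
blob [222 120  60  15 423] [250.6 127.2] [246.3 126.9] [ 9.9 74.1]
8 [800.8  63.    8. ] 50 [792.6  62.3  50. ] 66 [789.5  62.   66. ] 
blob [142 130  27  28 600] [154.9 143.4] [154.9 143.4] [26.3 27.2]
8 [742.  369.4   8. ] 50 [735.5 360.   50. ] 66 [733.  356.4  66. ] 
blob [ 237  160   69   69 3084] [270.7 193.7] [270.7 193.5] [65.8 65.9]
8 [577.3 -20.9   8. ] 50 [575.4 -19.2  50. ] 66 [574.7 -18.6  66. ] 
blob [164 173  26  27 551] [176.5 185.9] [176.6 185.9] [25.5 26. ]
8 [599.6 293.6   8. ] 50 [597.1 286.4  50. ] 66 [596.2 283.7  66. ] 
blob [ 316  187   54   54 2045] [342.5 213.5] [342.7 213.5] [52.2 52.9]
8 [ 513.4 -260.1    8. ] 50 [ 513.3 -251.8   50. ] 66 [ 513.3 -248.6   66. ] 
blob [162 204  27  27 562] [175. 217.] [175. 217.] [25.8 26.4]
8 [495.9 296.8   8. ] 50 [496.3 289.5  50. ] 66 [496.5 286.7  66. ] 
blob [460 206  26  26 523] [472.4 218.7] [472.4 218.7] [24.7 25.2]
8 [ 500.7 -689.7    8. ] 50 [ 501.  -669.3   50. ] 66 [ 501.1 -661.6   66. ] 
blob [160 235  27  27 558] [173.3 248.4] [173.4 248.4] [25.9 26.3]
8 [392.2 300.    8. ] 50 [395.5 292.6  50. ] 66 [396.8 289.8  66. ]
```

View pics/fix.png

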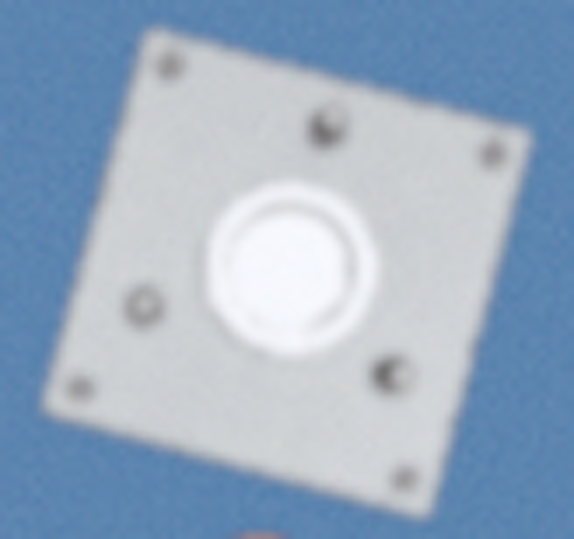

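View pics/cov.png

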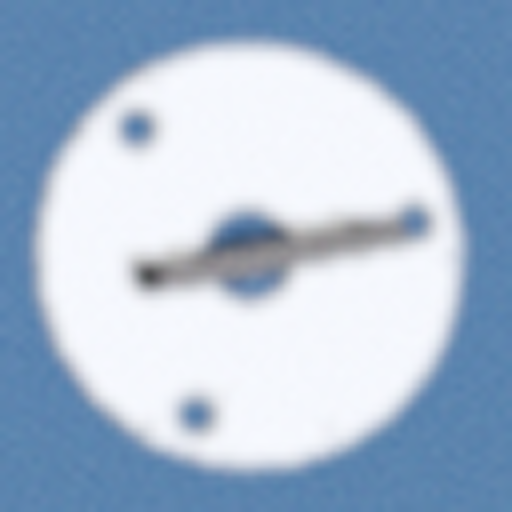

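Now I refine the fixture position, stud angle and cover yaw, then compute the first approach.

Run:
```python
from h import *
f=lambda x,y:((x+.5)/7-.5+230,(y+.5)/7-.5+155)
print('cup',plane('top',f(293,268),50).round(1))
cs=[plane('top',f(*p),12) for p in [(148,28),(533,132),(432,518),(42,408)]]
c=np.mean(cs,0);print('plate',c.round(1))
for i in range(4):
    d=cs[i]-cs[(i+1)%4]; print(np.linalg.norm(d).round(1),(np.degrees(np.arctan2(d[1],d[0]))%90).round(2))
g=lambda x,y:((x+.5)/8-.5+312,(y+.5)/8-.5+182)
cc=plane('top',(342.6,213.5),8)
for p in [(137,127),(197,413),(412,222)]:
    d=plane('top',g(*p),8)-cc; print('hole',np.linalg.norm(d[:2]).round(1),(np.degrees(np.arctan2(d[1],d[0]))%120).round(1))
for p in [(596,284,66),(575,-19,50)]: print(proj('scene',p))
print('delta',delta([596,250,220],90))
```

```text
cup [577.7 -21.5  50. ]
plate [578.1 -21.   12. ]
189.9 75.37
189.4 75.61
191.6 74.89
187.8 75.1
hole 70.2 41.1
hole 68.7 41.9
hole 69.5 42.1
[[332.29472285 208.04888192]]
[[235.76108784 180.8506816 ]]
delta (array([-48.54307001, -22.30000438,   1.09675402]), array([-5.31789965e-02,  4.87902713e-02,  7.14437713e+01]))
```

Call:
move_arm --series '[{"jaw": 8.5, "dp": [-48.5, -22.3, 1.1], "angular": [0, 0, 71.4]}, {"jaw": 8.5, "dp": [-48.5, -22.3, 1.1], "angular": [0, 0, 71.4]}, {"jaw": 8.5, "dp": [-48.5, -22.3, 1.1], "angular": [0, 0, 71.4]}, {"jaw": 8.5, "dp": [-48.5, -22.3, 1.1], "angular": [0, 0, 71.4]}, {"jaw": 8.5, "dp": [-48.5, -22.3, 1.1], "angular": [0, 0, 71.4]}, {"jaw": 8.5, "dp": [-48.5, -22.3, 1.1], "angular": [0, 0, 71.4]}, {"jaw": 8.5, "dp": [-48.5, -22.3, 1.1], "angular": [0, 0, 71.4]}, {"jaw": 8.5, "dp": [-48.5, -22.3, 1.1], "angular": [0, 0, 71.4]}, {"jaw": 8.5, "dp": [-48.5, -22.3, 1.1], "angular": [0, 0, 71.4]}, {"jaw": 8.5, "dp": [-48.5, -22.3, 1.1], "angular": [0, 0, 71.4]}, {"jaw": 8.5, "dp": [-48.5, -22.3, 1.1], "angular": [0, 0, 71.4]}, {"jaw": 8.5, "dp": [-48.5, -22.3, 1.1], "angular": [0, 0, 71.4]}]'

```text
t: 1.35
eef_pos: [598.9, 243.8, 219.5]
ee_rot: [0.002, 0.71, 0.704, -0.001]
force: [-0.4, -0.1, 0.5]
opening: 0.995
```

```bash
cat > look.py <<'E'
import sys
from h import *
n=sys.argv[1]; s=robot.observe(); im=grab_frame('wrist')
cv2.imwrite(f'pics/{n}.png',im[:,:,::-1]); print(s['t'],s['eef_pos'].round(1),s['ee_rot'].round(4),s['force'].round(1),s['opening'])
E
python3 look.py w1
python3 - <<'E'
from h import *
print(delta([596,250,220],90))
E
```

```text
1.35 [598.9 243.8 219.5] [ 0.0019  0.7097  0.7045 -0.0013] [-0.4 -0.1  0.5] 0.9945313009358292
(array([ 0.30801509, -0.1157107 , -0.05498643]), array([-0.01593179,  0.16236327, -0.24468875]))
```

View pics/w1.png

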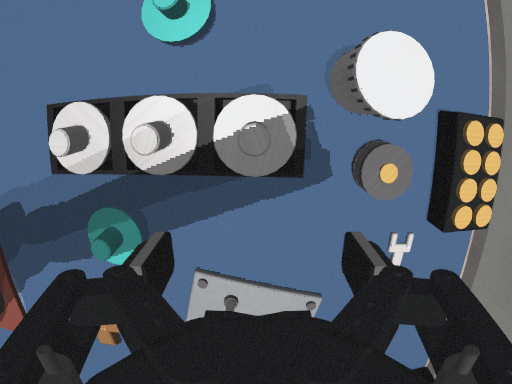

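Wrist view: the seat nearest the canister (my "1") has its flange centred at about (254,135). The others are at (160,135) and (80,137), and the fixture is at the lower centre. I'll zoom in and measure.

Run:
```python
from h import *
s=robot.observe()
im=cv2.imread('pics/w1.png')
k=5; cv2.imwrite('pics/w1z.png',cv2.resize(im[88:182,200:308],None,fx=k,fy=k,interpolation=cv2.INTER_CUBIC))
for P in [(596,284,66),(596,284,106),(496.5,287,106),(397,290,106),(578,-21,50)]: print(P,np.round(wproj(P,s),1))
g=cv2.cvtColor(im,cv2.COLOR_BGR2GRAY); m=((cv2.cvtColor(im,cv2.COLOR_BGR2HSV)[...,1]<60)&(g>70)).astype(np.uint8)
m[:, :40]=0; m[185:]=0; m[:90]=0; m[:,305:]=0
n,l,st,ce=cv2.connectedComponentsWithStats(m)
for i in range(1,n):
    if st[i,4]>1500:
        c=max(cv2.findContours((l==i).astype(np.uint8),0,cv2.CHAIN_APPROX_NONE)[0],key=len)
        e=cv2.fitEllipse(cv2.convexHull(c)); print(st[i],np.round(e[0],1),np.round(e[1],1),wplane(e[0],s,66).round(1))
```

```text
(596, 284, 66) [256.9 137.4]
(596, 284, 106) [256.8 142. ]
(496.5, 287, 106) [146.5 141.3]
(397, 290, 106) [ 60.1 143.9]
(578, -21, 50) [245.7 352.1]
[ 177   93  128   84 6609] [242.6 122.9] [100.  132.3] [581.9 298.7  66. ]
[ 122   95   77   80 4771] [159.4 134.3] [76.  80.2] [495.6 289.6  66. ]
[  48  101   63   74 3474] [ 79.9 137.4] [62.4 72.4] [396.5 291.9  66. ]
```

View pics/w1z.png

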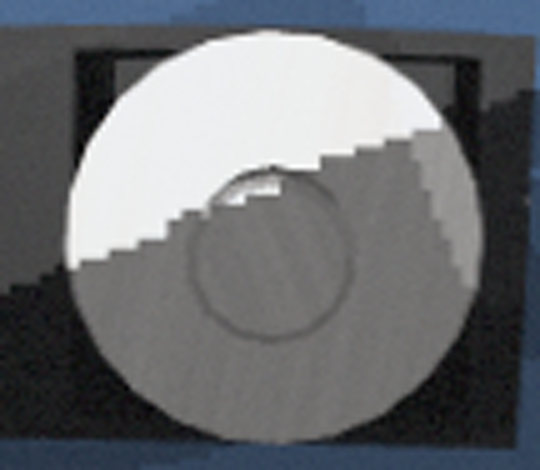

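Run:
```python
from h import *
print(delta([595.5,285.5,160],90)); print(delta([595.5,285.5,71],90))
```

```text
(array([ 3.87476109, -0.17924023,  5.93494571]), array([-0.01593179,  0.16236327, -0.24468875]))
(array([ 3.89998685, -0.17681934, 14.83490963]), array([-0.01593179,  0.16236327, -0.24468875]))
```

Call:
move_arm --series '[{"jaw": 6, "dp": [3.9, -0.18, 5.9], "angular": [0, 0.15, -0.25]}, {"jaw": 6, "dp": [3.9, -0.18, 5.9], "angular": [0, 0.15, -0.25]}, {"jaw": 6, "dp": [3.9, -0.18, 10.5], "angular": [0, 0.15, -0.25]}, {"jaw": 6, "dp": [3.9, -0.18, 14.85], "angular": [0, 0.15, -0.25]}, {"jaw": 6, "dp": [3.9, -0.18, 14.85], "angular": [0, 0.15, -0.25]}, {"jaw": 6, "dp": [3.9, -0.18, 14.85], "angular": [0, 0.15, -0.25]}, {"jaw": 6, "dp": [3.9, -0.18, 14.85], "angular": [0, 0.15, -0.25]}, {"jaw": 6, "dp": [3.9, -0.18, 14.85], "angular": [0, 0.15, -0.25]}]'

```text
t: 2.2
eef_pos: [596.8, 286.3, 73.6]
ee_rot: [0.0, 0.707, 0.707, 0.002]
force: [0.6, -0.3, 0.9]
opening: 0.698
```

```bash
python3 look.py w2
python3 - <<'E'
from h import *
s=robot.observe();print(s['t'],s['eef_pos'],s['force']); print(delta([595.5,285.5,71],90))
E
```

```text
2.2 [596.8 286.3  73.6] [3.000e-04 7.070e-01 7.072e-01 1.600e-03] [ 0.6 -0.3  0.9] 0.6977917941353057
2.25 [596.51490992 286.12385277  73.18823194] [-0.14941678 -0.61448149  0.16459137]
(array([-0.06272573, -0.10201511,  0.21848188]), array([ 0.13439894, -0.09399772,  0.01028364]))
```

View pics/w2.png

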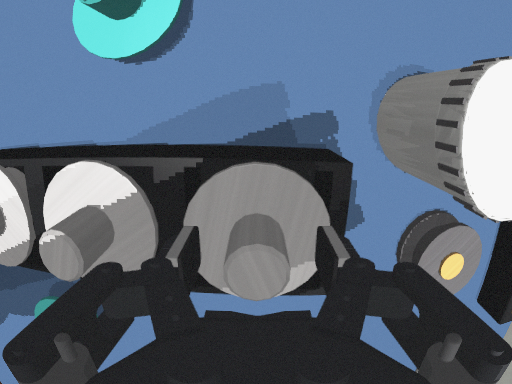

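The spigot at (257,255) is centred between the pads, so I'll close.

Call:
move_arm --series '[{"jaw": 2, "dp": [0, 0, 0.2], "angular": [0, 0, 0]}, {"jaw": 2, "dp": [0, 0, 0.2], "angular": [0, 0, 0]}, {"jaw": 2, "dp": [0, 0, 0.2], "angular": [0, 0, 0]}, {"jaw": 2, "dp": [0, 0, 0.2], "angular": [0, 0, 0]}, {"jaw": 2, "dp": [0, 0, 0.2], "angular": [0, 0, 0]}, {"jaw": 2, "dp": [0, 0, 0.2], "angular": [0, 0, 0]}]' --force 70

```text
t: 2.85
eef_pos: [596.9, 286.3, 72.3]
ee_rot: [0.0, 0.707, 0.707, 0.002]
force: [-1.6, -0.4, 6.4]
opening: 0.33
```

```bash
python3 look.py w3
python3 - <<'E'
from h import *
s=robot.observe();print(s['t'],s['eef_pos'],s['force'],s['opening']); print(delta([578,0,190],90))
E
```

```text
2.85 [596.9 286.3  72.3] [2.000e-04 7.071e-01 7.071e-01 2.000e-03] [-1.6 -0.4  6.4] 0.33003162357216653
2.9 [596.86939456 286.33896408  72.2729085 ] [-1.64803889 -1.26343852  6.47020048] 0.329036637048193
(array([-28.60470642,  -1.8538749 , -11.8486777 ]), array([ 0.17694385, -0.14052456,  0.0068266 ]))
```

View pics/w3.png

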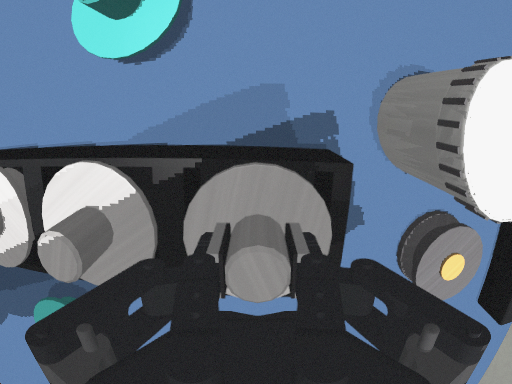

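Call:
move_arm --series '[{"jaw": 2, "dp": [0, 0, -4], "angular": [0, 0, 0]}, {"jaw": 2, "dp": [0, 0, -8], "angular": [0, 0, 0]}, {"jaw": 2, "dp": [0, -0.1, -11.8], "angular": [0.15, -0.15, 0]}, {"jaw": 2, "dp": [-5, -0.5, -11.8], "angular": [0.15, -0.15, 0]}, {"jaw": 2, "dp": [-10, -0.9, -11.8], "angular": [0.15, -0.15, 0]}, {"jaw": 2, "dp": [-15, -1.2, -11.8], "angular": [0.15, -0.15, 0]}, {"jaw": 2, "dp": [-20, -1.5, -11.8], "angular": [0.15, -0.15, 0]}, {"jaw": 2, "dp": [-25, -1.8, -11.8], "angular": [0.15, -0.15, 0]}, {"jaw": 2, "dp": [-30, -1.85, -11.8], "angular": [0.15, -0.15, 0]}, {"jaw": 2, "dp": [-34.5, -1.85, -11.8], "angular": [0.15, -0.15, 0]}, {"jaw": 2, "dp": [-38.6, -1.85, -11.8], "angular": [0.15, -0.15, 0]}, {"jaw": 2, "dp": [-38.6, -1.85, -11.8], "angular": [0.15, -0.15, 0]}]'

```text
t: 4.1
eef_pos: [576.5, -107.9, 189.5]
ee_rot: [0.001, 0.71, 0.704, -0.001]
force: [-0.2, -0.6, -2.9]
opening: 0.333
```

Call:
move_arm --series '[{"jaw": 2, "dp": [0, 0, 0], "angular": [0, 0, 0]}, {"jaw": 2, "dp": [0, 0, 0], "angular": [0, 0, 0]}, {"jaw": 2, "dp": [0, 0, 0], "angular": [0, 0, 0]}]'

```text
t: 4.4
eef_pos: [576.5, -106.8, 189.3]
ee_rot: [0.001, 0.71, 0.704, -0.001]
force: [0.8, 0.2, -3.1]
opening: 0.335
```

```bash
python3 look.py w4
python3 - <<'E'
from h import *
cv2.imwrite('pics/s4.png',grab_frame('scene')[:,:,::-1])
E
```

```text
4.4 [ 576.5 -106.8  189.3] [ 0.001   0.7099  0.7043 -0.001 ] [ 0.8  0.2 -3.1] 0.33497804697456174
```

View pics/w4.png

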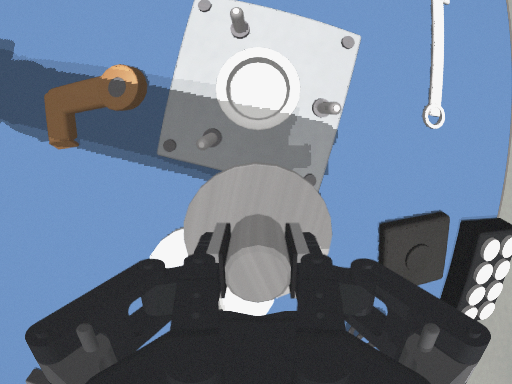

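View pics/s4.png

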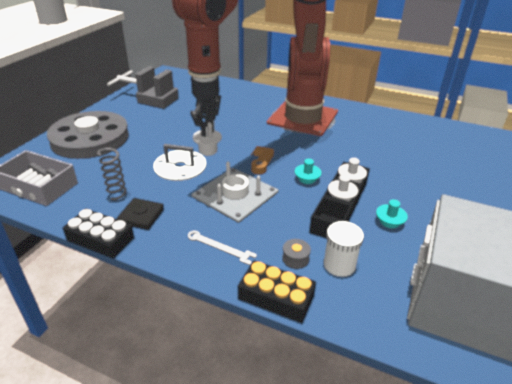

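Run:
```python
from h import *
im=cv2.imread('pics/w4.png')
a=cv2.resize(im[38:140,205:345],None,fx=5,fy=5,interpolation=cv2.INTER_CUBIC); cv2.imwrite('pics/w4z.png',a)
b=cv2.imread('pics/s4.png'); cv2.imwrite('pics/s4z.png',cv2.resize(b[90:170,170:250],None,fx=7,fy=7,interpolation=cv2.INTER_CUBIC))
cv2.imwrite('pics/w4y.png',cv2.resize(im[155:310,170:345],None,fx=4,fy=4,interpolation=cv2.INTER_CUBIC))
```

```text
(no output)
```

View pics/w4z.png

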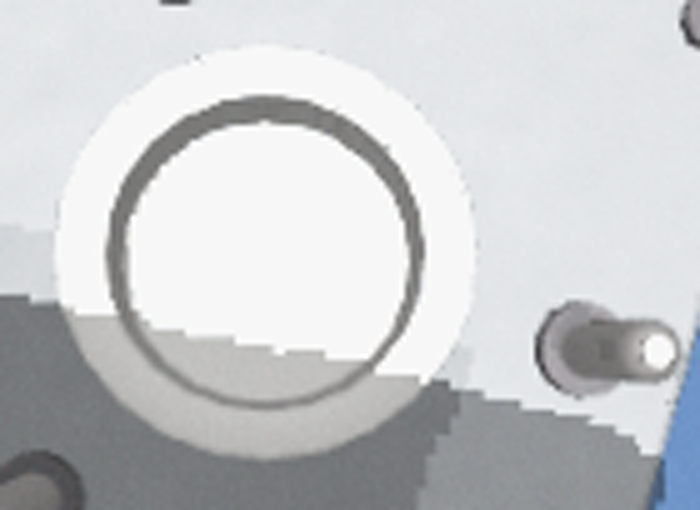

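View pics/s4z.png

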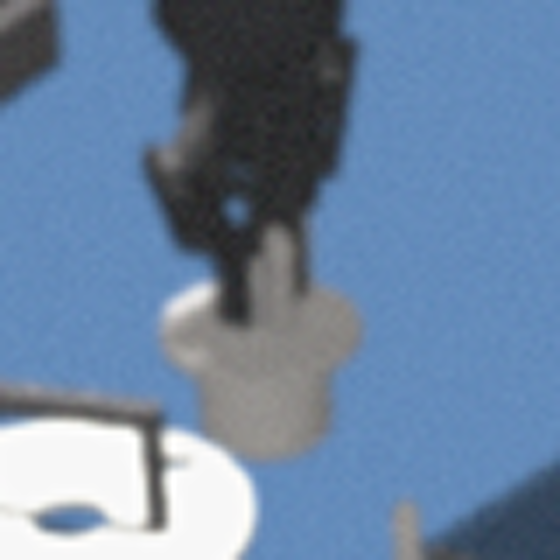

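View pics/w4y.png

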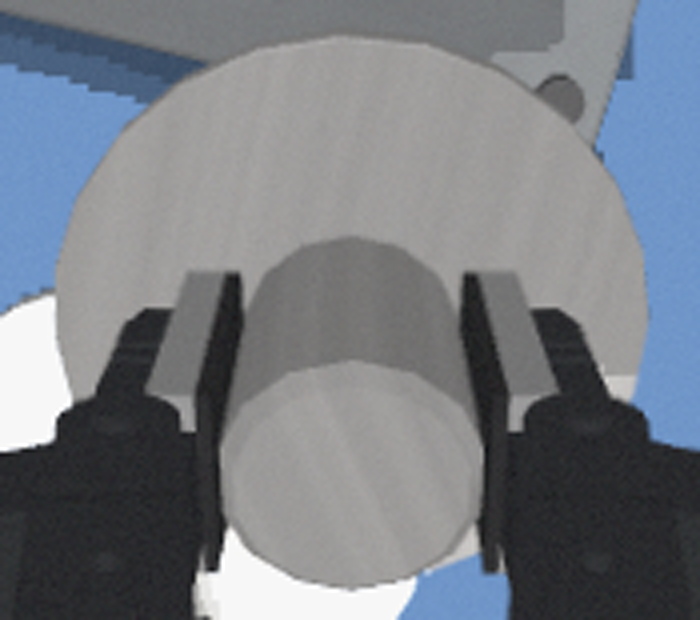

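Run:
```python
from h import *
s=dict(eef_pos=np.array([576.5,-106.8,189.3]),ee_rot=np.array([.001,.7099,.7043,-.001]))
print('cup',wplane((257.6,87.9),s,50)); print('sp',wplane((257.9,273.1),s,189.3+33.7)-s['eef_pos'])
print('stud',wplane((205+655/5-.4,38+350/5-.4),s,78))
a=np.radians(-14.8)
for k in range(3): print(578+70*np.cos(a+k*2.0944),-21+70*np.sin(a+k*2.0944))
fx=wplane((170+352.5/4,155+37/4),s,189.3-6.3)-s['eef_pos'];print('flange far edge',fx)
n=robot.observe();print(n['t'],n['eef_pos'],delta([577.3,-21,150],90,n))
```

```text
cup [576.58178574 -21.34586909  50.        ]
sp [-0.48390075 -0.82180583 33.7       ]
stud [643.54920851 -39.00101676  78.        ]
645.6776372023121 -38.88120305550534
559.6464266563651 46.55106472528627
528.6760918327001 -70.67043469815582
flange far edge [-0.03875086 37.9406959  -6.3       ]
4.5 [ 576.67305287 -106.62976868  189.40919336] (array([ 8.57472007e+00, -3.19180582e-03,  3.91580313e+00]), array([ 0.00845989,  0.16796844, -0.43667069]))
```

Run:
```python
from h import *
s=dict(eef_pos=np.array([576.5,-106.8,189.3]),ee_rot=np.array([.001,.7099,.7043,-.001]))
P=lambda x,y,h: (wplane((170+(x+.5)/4-.5,155+(y+.5)/4-.5),s,189.3+h)-s['eef_pos'])[:2].round(1)
for h in (30,33.7,38): print(h,'spigot L R T B',P(222,474,h),P(485,474,h),P(353,360,h),P(353,588,h))
for h in (0,-6.3,-10,-14): print(h,'flange L R T',P(55,300,h),P(650,300,h),P(345,37,h))
```

```text
30 spigot L R T B [-14.9  -3.2] [14.  -3.4] [-0.4 10.9] [ -0.6 -19. ]
33.7 spigot L R T B [-14.4  -0.9] [13.5 -1.1] [-0.4 12.8] [ -0.6 -16.1]
38 spigot L R T B [-13.8   1.8] [13.   1.6] [-0.4 14.9] [ -0.6 -12.9]
0 flange L R T [-39.9   4.6] [38.9  4. ] [-1.1 39.3]
-6.3 flange L R T [-41.7   1.9] [40.7  1.2] [-1.2 38.1]
-10 flange L R T [-42.7   0.3] [41.7 -0.4] [-1.2 37.4]
-14 flange L R T [-43.8  -1.5] [42.8 -2.1] [-1.2 36.7]
```

Run:
```python
from h import *
n=robot.observe();print(delta([577.4,-18,150],90,n),delta([577.4,-18,114],90,n))
```

```text
(array([8.87478628e+00, 4.52159162e-03, 3.91492486e+00]), array([ 0.00845989,  0.16796844, -0.43667069])) (array([8.88533791e+00, 3.94982995e-03, 7.51490935e+00]), array([ 0.00845989,  0.16796844, -0.43667069]))
```

Call:
move_arm --series '[{"jaw": 2, "dp": [4.4, 0, 2], "angular": [0, 0.15, -0.4]}, {"jaw": 2, "dp": [8.9, 0, 3.9], "angular": [0, 0.15, -0.4]}, {"jaw": 2, "dp": [8.9, 0, 5.9], "angular": [0, 0.15, -0.4]}, {"jaw": 2, "dp": [8.9, 0, 7.5], "angular": [0, 0.15, -0.4]}, {"jaw": 2, "dp": [8.9, 0, 7.5], "angular": [0, 0.15, -0.4]}, {"jaw": 2, "dp": [8.9, 0, 7.5], "angular": [0, 0.15, -0.4]}, {"jaw": 2, "dp": [8.9, 0, 7.5], "angular": [0, 0.15, -0.4]}]'

```text
t: 5.2
eef_pos: [578.0, -17.9, 115.3]
ee_rot: [0.001, 0.707, 0.707, 0.001]
force: [-0.3, -0.2, -2.7]
opening: 0.331
```

```bash
python3 look.py w5
python3 - <<'E'
from h import *
cv2.imwrite('pics/s5.png',cv2.resize(grab_frame('scene')[120:220,180:290,::-1],None,fx=5,fy=5,interpolation=2))
n=robot.observe();print(n['eef_pos'],delta([577.4,-18,90],90,n))
E
```

```text
5.2 [578.  -17.9 115.3] [6.000e-04 7.074e-01 7.068e-01 6.000e-04] [-0.3 -0.2 -2.7] 0.33106588617590166
[577.98813108 -17.96900209 115.19223034] (array([-0.00319751, -0.06316782,  2.51911748]), array([ 0.09910853, -0.00095367, -0.05240741]))
```

View pics/w5.png

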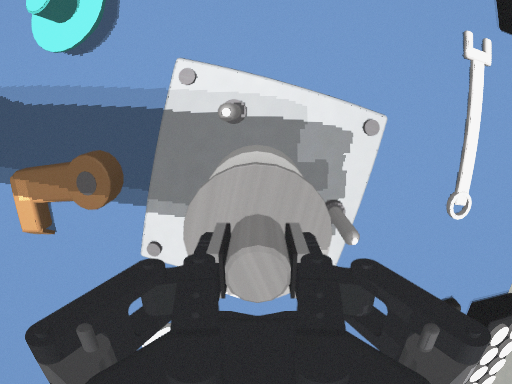

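View pics/s5.png

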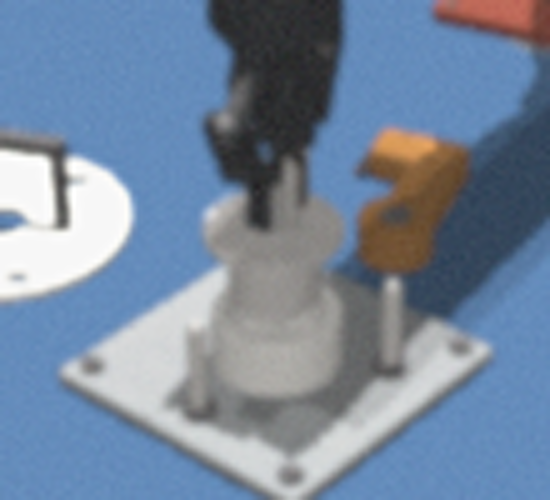

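Call:
move_arm --series '[{"jaw": 2, "dp": [0, -0.05, 0.4], "angular": [0.1, 0, 0]}, {"jaw": 2, "dp": [0, -0.05, 0.8], "angular": [0.1, 0, 0]}, {"jaw": 2, "dp": [0, -0.05, 1.2], "angular": [0.1, 0, 0]}, {"jaw": 2, "dp": [0, -0.05, 1.5], "angular": [0.1, 0, 0]}, {"jaw": 2, "dp": [0, -0.05, 1.5], "angular": [0.1, 0, 0]}]'

```text
t: 5.8
eef_pos: [577.1, -18.0, 99.5]
ee_rot: [-0.0, 0.707, 0.707, -0.0]
force: [0.5, 0.7, -2.4]
opening: 0.33
```

Call:
move_arm --series '[{"jaw": 2, "dp": [0, 0, 0.4], "angular": [0, 0, 0]}, {"jaw": 2, "dp": [0, 0, 0.8], "angular": [0, 0, 0]}, {"jaw": 2, "dp": [0, 0, 1.2], "angular": [0, 0, 0]}, {"jaw": 2, "dp": [0, 0, 1.2], "angular": [0, 0, 0]}]'

```text
t: 6.2
eef_pos: [576.7, -18.0, 86.8]
ee_rot: [-0.001, 0.707, 0.707, -0.001]
force: [0.9, -0.5, -3.4]
opening: 0.33
```

Run:
```python
from h import *
cv2.imwrite('pics/s6.png',cv2.resize(grab_frame('scene')[120:220,180:290,::-1],None,fx=5,fy=5,interpolation=2))
```

```text
(no output)
```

View pics/s6.png

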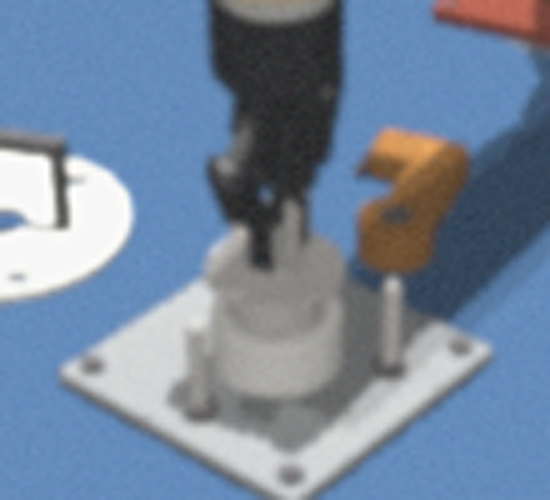

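Its skirt is clearly inside the bore. I'll continue down gently.

Call:
move_arm --series '[{"jaw": 2, "dp": [0, 0.04, 0.3], "angular": [0, 0, 0]}, {"jaw": 2, "dp": [0, 0.04, 0.6], "angular": [0, 0, 0]}, {"jaw": 2, "dp": [0, 0.04, 0.9], "angular": [0, 0, 0]}, {"jaw": 2, "dp": [0, 0.04, 1.1], "angular": [0, 0, 0]}, {"jaw": 2, "dp": [0, 0.04, 1.1], "angular": [0, 0, 0]}]'

```text
t: 6.75
eef_pos: [577.2, -18.1, 76.4]
ee_rot: [-0.001, 0.708, 0.707, -0.001]
force: [-2.9, -0.0, 2.2]
opening: 0.33
```

Call:
move_arm --series '[{"jaw": 2, "dp": [0, 0, 0.2], "angular": [0, 0, 0]}, {"jaw": 2, "dp": [0, 0, 0.4], "angular": [0, 0, 0]}, {"jaw": 2, "dp": [0, 0, 0.4], "angular": [0, 0, 0]}]'

```text
t: 7.05
eef_pos: [577.6, -18.2, 76.2]
ee_rot: [-0.001, 0.708, 0.707, 0.0]
force: [-18.9, 1.0, 41.2]
opening: 0.338
```

Run:
```python
from h import *
cv2.imwrite('pics/s7.png',cv2.resize(grab_frame('scene')[120:220,180:290,::-1],None,fx=5,fy=5,interpolation=2))
n=robot.observe();print(n['eef_pos'],n['force'],delta([577.4,-18,150],90,n))
```

```text
[577.59322588 -18.21064751  76.16581837] [-19.18673214   1.539629    42.61499807] (array([ 0.03643161, -0.02798854, -7.38333056]), array([-0.06687756, -0.11955377, -0.09531067]))
```

View pics/s7.png

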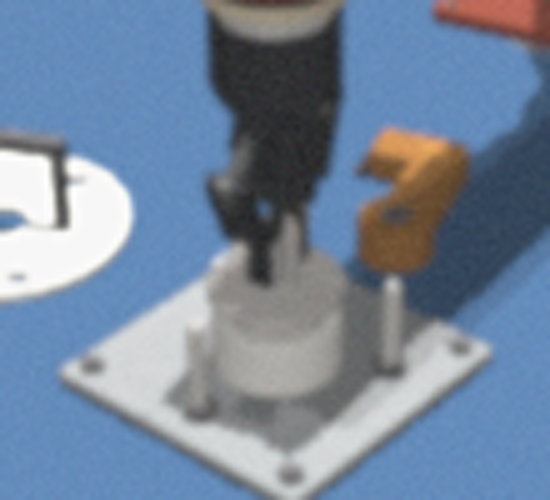

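It stops hard 14 mm proud, at TCP z 76.2 against 62.3 for home, so it is the too-long seat. It goes back to its well.

Call:
move_arm --series '[{"jaw": 2, "dp": [0, 0, -4], "angular": [0, -0.1, -0.1]}, {"jaw": 2, "dp": [0, 0, -8], "angular": [0, -0.1, -0.1]}, {"jaw": 2, "dp": [0, 0, -11.1], "angular": [0, -0.1, -0.1]}, {"jaw": 2, "dp": [5, 0.3, -11.1], "angular": [0, -0.1, -0.1]}, {"jaw": 2, "dp": [10, 0.6, -11.1], "angular": [0, -0.1, -0.1]}, {"jaw": 2, "dp": [15, 1, -11.1], "angular": [0, -0.1, -0.1]}, {"jaw": 2, "dp": [20, 1.3, -11.1], "angular": [0, -0.1, -0.1]}, {"jaw": 2, "dp": [25, 1.6, -11.1], "angular": [0, -0.1, -0.1]}, {"jaw": 2, "dp": [28, 1.9, -11.1], "angular": [0, -0.1, -0.1]}, {"jaw": 2, "dp": [30.5, 1.9, -11.1], "angular": [0, -0.1, -0.1]}, {"jaw": 2, "dp": [30.5, 1.9, -11.1], "angular": [0, -0.1, -0.1]}, {"jaw": 2, "dp": [30.5, 1.9, -11.1], "angular": [0, -0.1, -0.1]}]'

```text
t: 8.3
eef_pos: [597.0, 286.8, 187.1]
ee_rot: [-0.0, 0.707, 0.708, -0.001]
force: [0.7, -0.0, -2.8]
opening: 0.329
```

Run:
```python
from h import *
n=robot.observe();print(n['eef_pos'],delta([597,286.5,75],90,n))
```

```text
[596.96491383 286.76558748 187.11182193] (array([-0.01996958,  0.02318045, 11.21117245]), array([-0.10067444,  0.03375473,  0.06734485]))
```

Call:
move_arm --series '[{"jaw": 2, "dp": [0, 0, 3], "angular": [-0.1, 0, 0]}, {"jaw": 2, "dp": [0, 0, 6], "angular": [-0.1, 0, 0]}, {"jaw": 2, "dp": [0, 0, 9], "angular": [-0.1, 0, 0]}, {"jaw": 2, "dp": [0, 0, 11], "angular": [-0.1, 0, 0]}, {"jaw": 2, "dp": [0, 0, 11.4], "angular": [-0.1, 0, 0]}, {"jaw": 2, "dp": [0, 0, 11.4], "angular": [-0.1, 0, 0]}, {"jaw": 2, "dp": [0, 0, 11.4], "angular": [-0.1, 0, 0]}]'

```text
t: 9.0
eef_pos: [597.3, 285.4, 73.5]
ee_rot: [0.0, 0.707, 0.707, -0.0]
force: [0.4, 0.5, -2.9]
opening: 0.333
```

Call:
move_arm --series '[{"jaw": 5, "dp": [0, 0, 0], "angular": [0, 0, 0]}, {"jaw": 5, "dp": [0, 0, 0], "angular": [0, 0, 0]}, {"jaw": 6, "dp": [0, 0, 0], "angular": [0, 0, 0]}, {"jaw": 6, "dp": [0, 0, 0], "angular": [0, 0, 0]}]'

```text
t: 9.4
eef_pos: [597.6, 285.5, 73.8]
ee_rot: [0.001, 0.707, 0.707, 0.0]
force: [-0.1, -0.2, -1.2]
opening: 0.702
```

```bash
python3 look.py w8
python3 - <<'E'
from h import *
n=robot.observe();print(n['eef_pos'],delta([496.9,289.6,150],90,n))
E
```

```text
9.4 [597.6 285.5  73.8] [6.000e-04 7.073e-01 7.069e-01 3.000e-04] [-0.1 -0.2 -1.2] 0.7015992817285865
[597.48359593 285.5170555   73.71215324] (array([  0.40064298, -10.0506663 ,  -7.6393226 ]), array([ 0.05887619,  0.02919141, -0.02143793]))
```

View pics/w8.png

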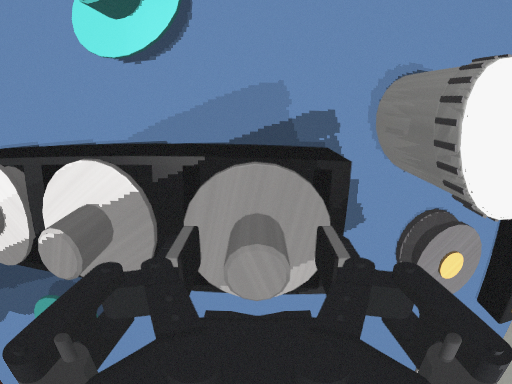

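Call:
move_arm --series '[{"jaw": 6, "dp": [0, 0, -4], "angular": [0, 0, 0]}, {"jaw": 6, "dp": [0, 0, -7.6], "angular": [0, 0, 0]}, {"jaw": 6, "dp": [0, -5, -7.6], "angular": [0, 0, 0]}, {"jaw": 6, "dp": [0.1, -10.1, -7.6], "angular": [0, 0, 0]}, {"jaw": 6, "dp": [0.1, -10.1, -7.6], "angular": [0, 0, 0]}, {"jaw": 6, "dp": [0.1, -10.1, -4], "angular": [0, 0, 0]}, {"jaw": 6, "dp": [0.1, -10.1, 0], "angular": [0, 0, 0]}, {"jaw": 6, "dp": [0.1, -10.1, 0.1], "angular": [0, 0, 0]}, {"jaw": 6, "dp": [0.1, -10.1, 0.1], "angular": [0, 0, 0]}]'

```text
t: 10.35
eef_pos: [496.5, 286.2, 72.9]
ee_rot: [0.001, 0.707, 0.707, -0.0]
force: [0.6, -0.7, 0.8]
opening: 0.705
```

Call:
move_arm --series '[{"jaw": 2, "dp": [0, 0, 0.0], "angular": [0, 0, 0]}, {"jaw": 2, "dp": [0, 0, 0], "angular": [0, 0, 0]}, {"jaw": 2, "dp": [0, 0, 0], "angular": [0, 0, 0]}, {"jaw": 2, "dp": [0, 0, 0], "angular": [0, 0, 0]}, {"jaw": 2, "dp": [0, 0, 0], "angular": [0, 0, 0]}, {"jaw": 2, "dp": [0, 0, 0], "angular": [0, 0, 0]}]' --force 70

```text
t: 10.95
eef_pos: [497.7, 286.9, 75.1]
ee_rot: [0.001, 0.707, 0.707, 0.001]
force: [-1.4, -1.0, 6.9]
opening: 0.326
```

```bash
python3 look.py w9
python3 - <<'E'
from h import *
n=robot.observe();print(n['eef_pos'],delta([577.2,-21.5,190],90,n))
im=cv2.imread('pics/w9.png'); cv2.imwrite('pics/w9y.png',cv2.resize(im[155:310,170:345],None,fx=4,fy=4,interpolation=cv2.INTER_CUBIC))
E
```

```text
10.95 [497.7 286.9  75.1] [7.000e-04 7.074e-01 7.068e-01 1.100e-03] [-1.4 -1.   6.9] 0.32630052589205055
[497.64950964 286.87732186  75.06183555] (array([-30.8261711 ,   8.00816932, -11.48793923]), array([ 0.14151535, -0.02571296, -0.04597279]))
```

View pics/w9y.png

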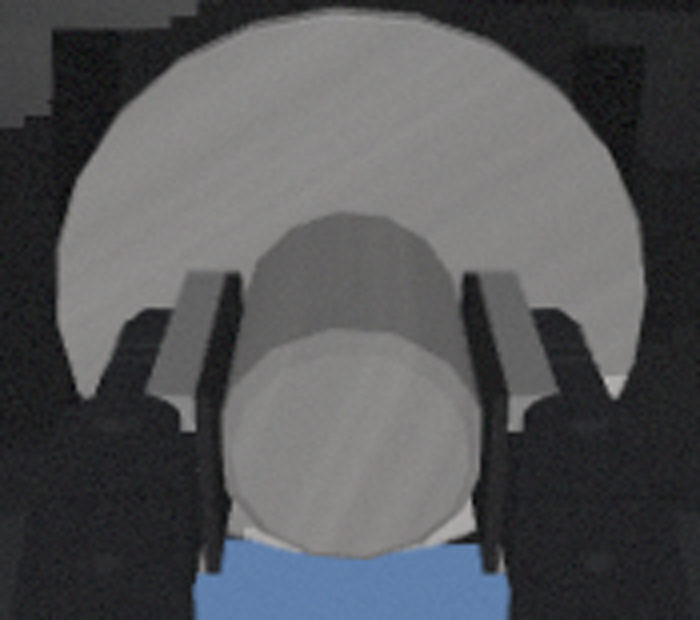

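Run:
```python
from h import *
s=robot.observe()
z=s['eef_pos'][2]
P=lambda x,y,h: (wplane((170+(x+.5)/4-.5,155+(y+.5)/4-.5),s,z+h)-s['eef_pos'])[:2].round(1)
for h in (27,30.9): print(h,'spigot L R T B',P(222,443,h),P(481,443,h),P(353,327,h),P(353,557,h))
for h in (-9,-12): print(h,'flange L R T',P(57,270,h),P(645,270,h),P(345,9,h))
```

```text
27 spigot L R T B [-15.1  -1.1] [13.7 -1.2] [-0.6 13.3] [ -0.6 -16.7]
30.9 spigot L R T B [-14.6   1.1] [13.2  1.1] [-0.6 15. ] [ -0.6 -13.9]
-9 flange L R T [-41.7   5.1] [40.3  4.9] [-1.4 41.3]
-12 flange L R T [-42.5   3.9] [41.1  3.7] [-1.5 40.8]
```

Call:
move_arm --series '[{"jaw": 2, "dp": [0, 0, -4], "angular": [0, 0, 0]}, {"jaw": 2, "dp": [0, 0, -8], "angular": [0, 0, 0]}, {"jaw": 2, "dp": [0, 0, -11.5], "angular": [0.1, 0, 0]}, {"jaw": 2, "dp": [-5, 1, -11.5], "angular": [0.1, 0, 0]}, {"jaw": 2, "dp": [-9.5, 2.5, -11.5], "angular": [0.1, 0, 0]}, {"jaw": 2, "dp": [-14, 4, -11.5], "angular": [0.1, 0, 0]}, {"jaw": 2, "dp": [-18.5, 5.5, -11.5], "angular": [0.1, 0, 0]}, {"jaw": 2, "dp": [-23, 7, -11.5], "angular": [0.1, 0, 0]}, {"jaw": 2, "dp": [-27, 8, -11.5], "angular": [0.1, 0, 0]}, {"jaw": 2, "dp": [-30.75, 8, -11.5], "angular": [0.1, 0, 0]}, {"jaw": 2, "dp": [-30.75, 8, -11.5], "angular": [0.1, 0, 0]}, {"jaw": 2, "dp": [-30.75, 8, -11.5], "angular": [0.1, 0, 0]}]'

```text
t: 12.2
eef_pos: [577.1, -21.9, 190.8]
ee_rot: [0.0, 0.708, 0.706, 0.001]
force: [-0.7, 0.4, -3.2]
opening: 0.329
```

Run:
```python
from h import *
n=robot.observe();print(n['eef_pos'],delta([577.2,-20.7,116],90,n))
cv2.imwrite('pics/s10.png',cv2.resize(grab_frame('scene')[90:220,180:290,::-1],None,fx=5,fy=5,interpolation=2))
```

```text
[577.13721741 -21.92030414 190.81776318] (array([ 1.15510261e-01, -5.00748849e-03,  7.48188078e+00]), array([ 0.08330235, -0.04994792, -0.19677473]))
```

View pics/s10.png

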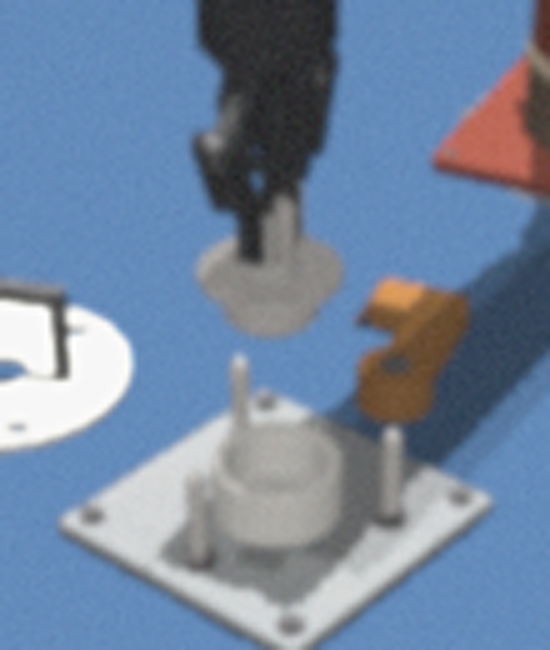

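Call:
move_arm --series '[{"jaw": 2, "dp": [0.12, 0, 4], "angular": [0, 0, -0.2]}, {"jaw": 2, "dp": [0.12, 0, 7], "angular": [0, 0, -0.2]}, {"jaw": 2, "dp": [0.12, 0, 9], "angular": [0, 0, -0.2]}, {"jaw": 2, "dp": [0.12, 0, 9], "angular": [0, 0, -0.2]}, {"jaw": 2, "dp": [0.12, 0, 9], "angular": [0, 0, -0.2]}, {"jaw": 2, "dp": [0.12, 0, 9], "angular": [0, 0, -0.2]}]'

```text
t: 12.85
eef_pos: [578.3, -18.5, 102.2]
ee_rot: [0.001, 0.706, 0.708, 0.002]
force: [0.1, 0.5, -2.5]
opening: 0.33
```

Run:
```python
from h import *
n=robot.observe();print(n['eef_pos'],n['force'],delta([577.2,-20.7,88],90,n))
cv2.imwrite('pics/s11.png',cv2.resize(grab_frame('scene')[120:220,180:290,::-1],None,fx=5,fy=5,interpolation=2))
```

```text
[578.33989332 -18.47916232 102.24017372] [ 0.05610371  0.48607403 -2.46090716] (array([-0.22420101, -0.11967469,  1.42321893]), array([ 0.19971311, -0.10044918,  0.18567087]))
```

View pics/s11.png

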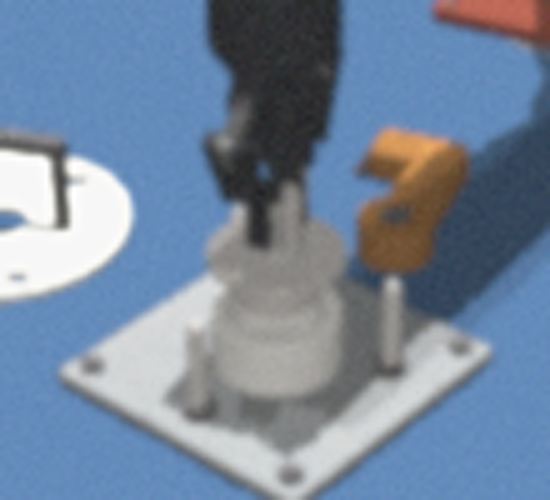

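Call:
move_arm --series '[{"jaw": 2, "dp": [-0.22, -0.12, 0], "angular": [0.2, -0.1, 0.2]}, {"jaw": 2, "dp": [-0.22, -0.12, 0.2], "angular": [0.2, -0.1, 0.2]}, {"jaw": 2, "dp": [-0.22, -0.12, 0.2], "angular": [0.2, -0.1, 0.2]}]'

```text
t: 13.2
eef_pos: [577.2, -20.9, 100.4]
ee_rot: [0.0, 0.707, 0.707, 0.0]
force: [0.2, -0.0, -2.4]
opening: 0.33
```

Run:
```python
from h import *
n=robot.observe();print(n['eef_pos'],n['force'],delta([577.2,-20.7,88],90,n))
```

```text
[577.22796926 -20.87284026 100.37984563] [ 0.19428967 -0.04266681 -2.37349737] (array([ 0.01700183, -0.00343471,  1.23798687]), array([ 0.02901467, -0.0129692 , -0.03631047]))
```

Call:
move_arm --series '[{"jaw": 2, "dp": [0, 0, 0.4], "angular": [0, 0, 0]}, {"jaw": 2, "dp": [0, 0, 0.8], "angular": [0, 0, 0]}, {"jaw": 2, "dp": [0, 0, 1.2], "angular": [0, 0, 0]}, {"jaw": 2, "dp": [0, 0, 1.4], "angular": [0, 0, 0]}, {"jaw": 2, "dp": [0, 0, 1.4], "angular": [0, 0, 0]}]'

```text
t: 13.7
eef_pos: [576.9, -20.9, 85.9]
ee_rot: [-0.0, 0.707, 0.707, -0.0]
force: [-0.3, 0.6, -2.8]
opening: 0.331
```

Call:
move_arm --series '[{"jaw": 2, "dp": [0.02, 0.02, 0.4], "angular": [0, 0, 0]}, {"jaw": 2, "dp": [0.02, 0.02, 0.8], "angular": [0, 0, 0]}, {"jaw": 2, "dp": [0.02, 0.02, 1.2], "angular": [0, 0, 0]}, {"jaw": 2, "dp": [0.02, 0.02, 1.6], "angular": [0, 0, 0]}, {"jaw": 2, "dp": [0.02, 0.02, 1.9], "angular": [0, 0, 0]}, {"jaw": 2, "dp": [0.02, 0.02, 1.9], "angular": [0, 0, 0]}]'

```text
t: 14.3
eef_pos: [576.8, -20.7, 66.3]
ee_rot: [-0.0, 0.707, 0.707, -0.0]
force: [0.0, 0.0, -2.5]
opening: 0.325
```

Call:
move_arm --series '[{"jaw": 2, "dp": [0, 0.02, 0.15], "angular": [0, 0, 0]}, {"jaw": 2, "dp": [0, 0.02, 0.3], "angular": [0, 0, 0]}, {"jaw": 2, "dp": [0, 0.02, 0.3], "angular": [0, 0, 0]}]'

```text
t: 14.6
eef_pos: [577.2, -20.7, 65.1]
ee_rot: [-0.001, 0.707, 0.707, 0.0]
force: [-10.0, 0.5, 17.3]
opening: 0.328
```

Contact comes at TCP z 65.1, and home was predicted at 65.1. I'll release and lift.

Call:
move_arm --series '[{"jaw": 4.5, "dp": [0, 0, 0], "angular": [0, 0, 0]}, {"jaw": 5.5, "dp": [0, 0, 0], "angular": [0, 0, 0]}, {"jaw": 5.5, "dp": [0, 0, 0], "angular": [0, 0, 0]}, {"jaw": 5.5, "dp": [0, 0, -3], "angular": [0, 0, 0]}, {"jaw": 5.5, "dp": [0, 0, -7], "angular": [0, 0, 0]}, {"jaw": 5.5, "dp": [-4, 0, -10], "angular": [0, 0, 0]}, {"jaw": 8.5, "dp": [-8, 0, -12], "angular": [0, 0, 0]}, {"jaw": 8.5, "dp": [-8.5, 0, -12.5], "angular": [0, 0, 0]}, {"jaw": 8.5, "dp": [-8.5, 0, -12.5], "angular": [0, 0, 0]}, {"jaw": 8.5, "dp": [-8.5, 0, -12.5], "angular": [0, 0, 0]}, {"jaw": 8.5, "dp": [-8.5, 0, -12.5], "angular": [0, 0, 0]}]'

```text
t: 15.7
eef_pos: [576.9, -104.1, 188.8]
ee_rot: [-0.001, 0.707, 0.708, -0.0]
force: [0.1, 1.0, 0.2]
opening: 0.996
```

```bash
python3 look.py w12
python3 - <<'E'
from h import *
im=cv2.imread('pics/w12.png');cv2.imwrite('pics/w12z.png',cv2.resize(im[0:190,130:390],None,fx=3,fy=3,interpolation=2))
cv2.imwrite('pics/s12.png',cv2.resize(grab_frame('scene')[120:240,140:380,::-1],None,fx=3,fy=3,interpolation=2))
E
```

```text
15.7 [ 576.9 -104.1  188.8] [-1.500e-03  7.067e-01  7.076e-01 -4.000e-04] [0.1 1.  0.2] 0.9964857417715847
```

View pics/w12z.png

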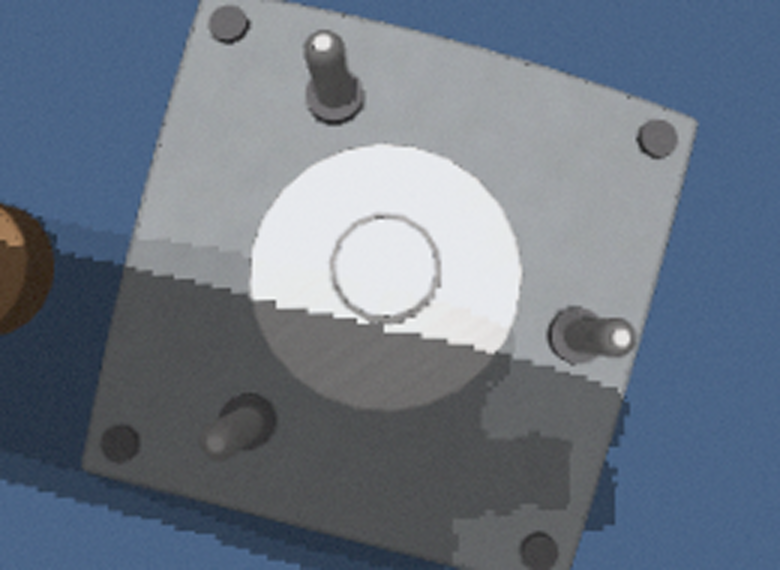

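View pics/s12.png

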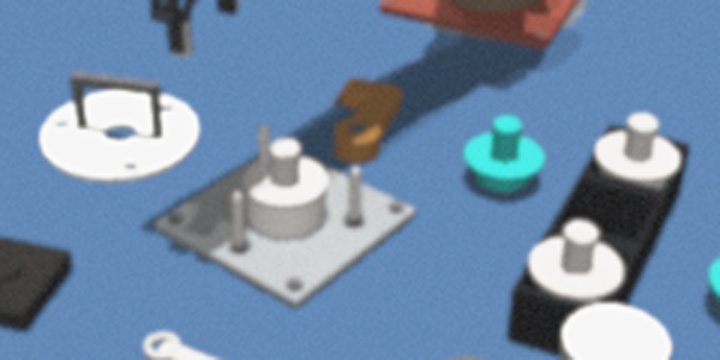

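The seat is home, flange flat on the rim, and the other two stand in the rack. Next I measure the stud tops at zoom pixels (323,40), (620,338) and (218,442).

Run:
```python
from h import *
s=dict(eef_pos=np.array([576.9,-104.1,188.8]),ee_rot=np.array([-.0015,.7067,.7076,-.0004]))
p=lambda x,y:(130+(x+.5)/3-.5,(y+.5)/3-.5)
S=np.array([wplane(p(*q),s,78) for q in [(323,41),(620,338),(218,442)]])[:,:2]
print(S.round(1)); c=S.mean(0); print('c',c.round(1),[np.linalg.norm(a-c).round(1) for a in S],[(np.degrees(np.arctan2(*(a-c)[::-1]))%120).round(1) for a in S])
print('spig',wplane(p(385.5,268.5),s,96).round(1),'fl',wplane(p(386,277),s,56).round(1))
n=robot.observe(); print(n['t'],n['eef_pos'],delta([513.5,-320,200],101.7,n))
```

```text
[[558.6  46.6]
 [643.7 -39.3]
 [528.1 -70.2]]
c [576.8 -21. ] [np.float64(70.0), np.float64(69.3), np.float64(69.2)] [np.float64(105.1), np.float64(104.7), np.float64(105.3)]
spig [576.4 -22.4  96. ] fl [576.5 -22.3  56. ]
15.8 [ 576.99948069 -104.44376405  189.11303868] (array([-21.54777427,  -6.37441502,  -1.10102931]), array([ -0.12548766,  -0.08550455, -11.64172002]))
```

Call:
move_arm --series '[{"jaw": 8.5, "dp": [-5, -1.2, -0.3], "angular": [0, 0, -4]}, {"jaw": 8.5, "dp": [-10, -2.4, -0.6], "angular": [0, 0, -8]}, {"jaw": 8.5, "dp": [-15, -3.6, -1], "angular": [0, 0, -11.7]}, {"jaw": 8.5, "dp": [-20, -4.8, -1], "angular": [0, 0, -11.7]}, {"jaw": 8.5, "dp": [-22.5, -5, -1], "angular": [0, 0, -11.7]}, {"jaw": 8.5, "dp": [-22.5, -5, -1], "angular": [0, 0, -11.7]}, {"jaw": 8.5, "dp": [-22.5, -5, -1], "angular": [0, 0, -11.7]}, {"jaw": 8.5, "dp": [-22.5, -5, -1], "angular": [0, 0, -11.7]}]'

```text
t: 16.6
eef_pos: [528.0, -327.7, 198.4]
ee_rot: [-0.002, 0.63, 0.777, -0.0]
force: [-0.2, 0.2, 0.4]
opening: 0.999
```

```bash
python3 look.py w13
python3 - <<'E'
from h import *
im=cv2.imread('pics/w13.png');cv2.imwrite('pics/w13z.png',cv2.resize(im[0:190,130:390],None,fx=3,fy=3,interpolation=2))
E
```

```text
16.6 [ 528.  -327.7  198.4] [-0.0018  0.6301  0.7765 -0.    ] [-0.2  0.2  0.4] 0.9985594568772934
```

View pics/w13z.png

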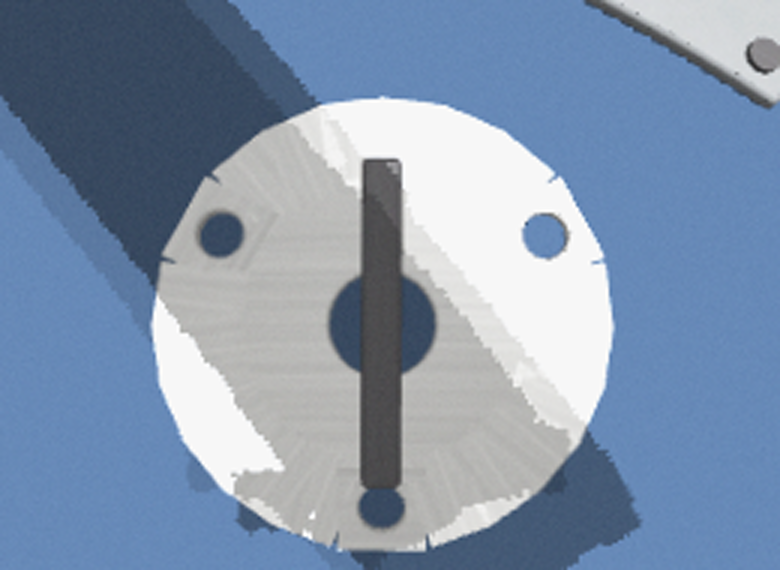

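Run:
```python
from h import *
s=dict(eef_pos=np.array([528,-327.7,198.4]),ee_rot=np.array([-.0018,.6301,.7765,0]))
p=lambda x,y:(130+(x+.5)/3-.5,(y+.5)/3-.5)
H=np.array([wplane(p(*q),s,8) for q in [(221,234),(545,235)]])[:,:2]
d=H[0]-H[1]; print(H.round(1),np.linalg.norm(d),np.degrees(np.arctan2(d[1],d[0])))
print('disc',wplane(p(382.5,324),s,8).round(1)); 
a,b=wplane(p(381.5,158),s,77),wplane(p(381.5,488),s,77); print('bar',a.round(1),b.round(1),np.linalg.norm(a-b),((a+b)/2).round(1),np.degrees(np.arctan2(*(a-b)[1::-1])))
m=H.mean(0); 
u=np.array([-d[1],d[0]])/np.linalg.norm(d)
print('c from holes',m-35*u,m+35*u)
n=robot.observe(); 
for z in (140,59): print(n['t'],n['eef_pos'],delta([513,-260.5,z],101.5,n))
```

```text
[[ 446.5 -239.4]
 [ 564.1 -215.1]] 120.06190472104107 -168.3272890651693
disc [ 512.4 -261.4    8. ]
bar [ 502.2 -213.3   77. ] [ 522.5 -309.9   77. ] 98.69827522461486 [ 512.3 -261.6   77. ] 101.8691285654832
c from holes [ 498.23696532 -192.99135681] [ 512.39942721 -261.54370668]
16.65 [ 528.08234163 -327.61976686  198.54153659] (array([ 6.86335288, -0.07819303,  5.87237511]), array([-0.12193889, -0.15001746,  0.40971619]))
16.65 [ 528.08234163 -327.61976686  198.54153659] (array([ 6.84208325, -0.06103034, 13.972329  ]), array([-0.12193889, -0.15001746,  0.40971619]))
```

Call:
move_arm --series '[{"jaw": 8.5, "dp": [4, -0.1, 2], "angular": [-0.1, -0.15, 0.2]}, {"jaw": 8.5, "dp": [6.8, -0.14, 5], "angular": [-0.1, -0.15, 0.2]}, {"jaw": 7, "dp": [6.8, -0.14, 7.5], "angular": [-0.1, -0.15, 0.2]}, {"jaw": 7, "dp": [6.8, -0.14, 7.5], "angular": [-0.1, -0.15, 0.2]}, {"jaw": 6, "dp": [6.8, -0.14, 7.5], "angular": [-0.1, -0.15, 0.2]}, {"jaw": 6, "dp": [6.8, -0.14, 7.5], "angular": [-0.1, -0.15, 0.2]}]'

```text
t: 17.25
eef_pos: [513.4, -262.0, 125.3]
ee_rot: [0.001, 0.631, 0.775, 0.0]
force: [0.9, 0.2, 0.1]
opening: 0.698
```

```bash
python3 look.py w14
python3 - <<'E'
from h import *
n=robot.observe(); print(n['eef_pos'],delta([512.7,-261.3,53],101.7,n))
E
```

```text
17.25 [ 513.4 -262.   125.3] [1.000e-03 6.314e-01 7.755e-01 1.000e-04] [0.9 0.2 0.1] 0.697522642558766
[ 513.36754205 -262.11008906  125.27580224] (array([ 0.10274802, -0.05998181,  7.22736325]), array([ 0.08720072,  0.07855308, -0.02482242]))
```

View pics/w14.png

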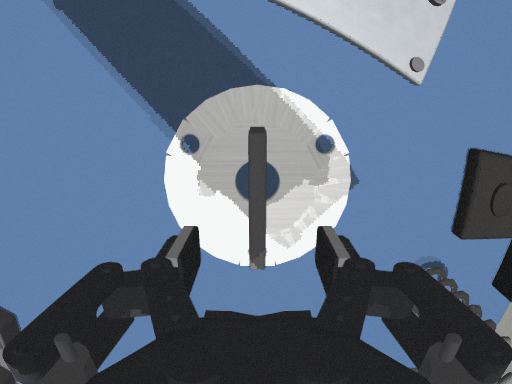

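Call:
move_arm --series '[{"jaw": 6, "dp": [0.1, -0.05, 3], "angular": [0.1, 0.1, 0]}, {"jaw": 6, "dp": [0.1, -0.05, 6], "angular": [0.1, 0.1, 0]}, {"jaw": 6, "dp": [0.1, -0.05, 7.2], "angular": [0.1, 0.1, 0]}, {"jaw": 6, "dp": [0.1, -0.05, 7.2], "angular": [0.1, 0.1, 0]}, {"jaw": 6, "dp": [0.1, -0.05, 7.2], "angular": [0.1, 0.1, 0]}]'

```text
t: 17.8
eef_pos: [513.4, -262.0, 54.5]
ee_rot: [0.0, 0.632, 0.775, 0.0]
force: [-0.9, -0.0, 0.3]
opening: 0.702
```

Call:
move_arm --series '[{"jaw": 0.5, "dp": [0, 0, 0], "angular": [0, 0, 0]}, {"jaw": 0.5, "dp": [0, 0, 0], "angular": [0, 0, 0]}, {"jaw": 0.5, "dp": [0, 0, 0], "angular": [0, 0, 0]}, {"jaw": 0.5, "dp": [0, 0, 0], "angular": [0, 0, 0]}, {"jaw": 0.5, "dp": [0, 0, 0], "angular": [0, 0, 0]}, {"jaw": 0.5, "dp": [0, 0, 0], "angular": [0, 0, 0]}, {"jaw": 0.5, "dp": [0, 0, 0], "angular": [0, 0, 0]}]' --force 100

```text
t: 18.5
eef_pos: [513.7, -262.2, 55.5]
ee_rot: [0.001, 0.632, 0.775, 0.0]
force: [-2.8, 1.0, 8.1]
opening: 0.115
```

```bash
python3 look.py w15
python3 - <<'E'
from h import *
n=robot.observe(); print(n['eef_pos'],n['force'],[np.degrees(x) for x in [n['joint_positions'][6]]],delta([577,-21,180],45.2,n))
E
```

```text
18.5 [ 513.7 -262.2   55.5] [7.000e-04 6.317e-01 7.752e-01 4.000e-04] [-2.8  1.   8.1] 0.11480837320466154
[ 513.67189337 -262.18375252   55.48099975] [-2.28563092  0.96816915  8.63900487] [np.float64(48.99893073534714)] (array([ 22.33769779,  11.08887318, -12.44646452]), array([ 9.48282335e-02, -1.60672415e-02,  5.64428568e+01]))
```

View pics/w15.png

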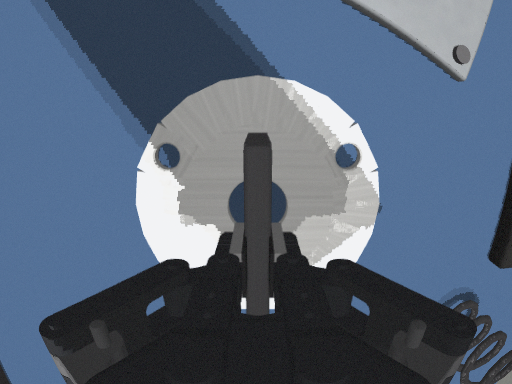

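Run:
```python
from h import *
s=robot.observe(); im=cv2.imread('pics/w15.png')
hsv=cv2.cvtColor(im,cv2.COLOR_BGR2HSV); m=((hsv[...,1]>80)).astype(np.uint8)
for c in [(167,156),(347,156)]:
    w=m[c[1]-20:c[1]+20,c[0]-17:c[0]+17]; n,l,st,ce=cv2.connectedComponentsWithStats(w)
    print([(st[i].tolist(),ce[i].round(1)+[c[0]-17,c[1]-20]) for i in range(1,n) if st[i,4]>100])
cv2.imwrite('pics/w15z.png',cv2.resize(im[130:185,140:375],None,fx=3.4,fy=3.4,interpolation=2))
```

```text
[([9, 8, 20, 23, 375], array([168.4, 155.2]))]
[([6, 8, 21, 23, 382], array([346. , 155.2]))]
```

View pics/w15z.png

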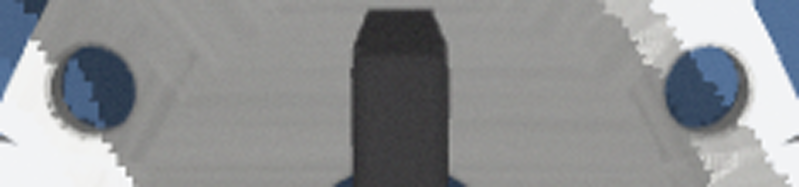

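Run:
```python
from h import *
s=robot.observe()
H=np.array([wplane(q,s,8) for q in [(167.3,155.4),(347.4,155.4)]])[:,:2]
d=H[0]-H[1]; print(H.round(1),np.linalg.norm(d).round(1)); yaw=np.degrees(np.arctan2(-d[0],d[1])) 
u=np.array([-d[1],d[0]])/np.linalg.norm(d); c=H.mean(0)+35*u; off=c-s['eef_pos'][:2]
X=Rq(s['ee_rot']).apply([1,0,0]); ty=np.degrees(np.arctan2(X[1],X[0])); 
print('hole axis',np.degrees(np.arctan2(d[1],d[0]))+270,'tool yaw',ty,'c',c,'off tool',Rq(s['ee_rot']).inv().apply([*off,0]))
```

```text
[[ 446.9 -238.3]
 [ 564.  -214.2]] 119.6
hole axis 101.62814101113855 tool yaw 101.64284697071204 c [ 512.49103213 -260.55419342] off tool [ 1.83434013 -0.82770016 -0.00220736]
```

Run:
```python
from h import *
print(delta([576.3,-22.4,150],45.1))
```

```text
(array([22.21624758, 10.98747789, -9.44655305]), array([ 9.48279995e-02, -1.61523432e-02,  5.65428568e+01]))
```

Call:
move_arm --series '[{"jaw": 0.5, "dp": [0, 0, -3], "angular": [0, 0, 0]}, {"jaw": 0.5, "dp": [0, 0, -7], "angular": [0, 0, 0]}, {"jaw": 0.5, "dp": [0, 0, -11], "angular": [0, 0, 6]}, {"jaw": 0.5, "dp": [4, 2, -12.5], "angular": [0, 0, 13]}, {"jaw": 0.5, "dp": [8, 4, -12.5], "angular": [0, 0, 20]}, {"jaw": 0.5, "dp": [12, 6, -12.5], "angular": [0, 0, 27]}, {"jaw": 0.5, "dp": [16, 8, -12.5], "angular": [0, 0, 34]}, {"jaw": 0.5, "dp": [19, 9.5, -12.5], "angular": [0, 0, 41]}, {"jaw": 0.5, "dp": [21, 10.5, -12.5], "angular": [0, 0, 48]}, {"jaw": 0.5, "dp": [22.2, 11, -12.5], "angular": [0, 0, 54]}, {"jaw": 0.5, "dp": [22.2, 11, -12.5], "angular": [0, 0, 56.5]}, {"jaw": 0.5, "dp": [22.2, 11, -12.5], "angular": [0, 0, 56.5]}]'

```text
t: 19.75
eef_pos: [575.9, -21.9, 180.0]
ee_rot: [0.0, 0.923, 0.384, 0.0]
force: [0.5, -0.1, -3.6]
opening: 0.111
```

Run:
```python
from h import *
n=robot.observe();print(n['eef_pos'],n['force'],n['opening'],delta([576.3,-22.4,146],45.1,n))
```

```text
[575.92941785 -21.86551954 180.0128795 ] [ 0.54239812 -0.09517928 -3.61300927] 0.111064716270463 (array([-0.01140221,  0.06189452,  3.4013275 ]), array([0.03480758, 0.00654117, 0.0814593 ]))
```

Call:
move_arm --series '[{"jaw": 0.5, "dp": [0, 0.05, 2], "angular": [0, 0, 0.1]}, {"jaw": 0.5, "dp": [0, 0.05, 3.4], "angular": [0, 0, 0.1]}, {"jaw": 0.5, "dp": [0, 0.05, 3.4], "angular": [0, 0, 0.1]}, {"jaw": 0.5, "dp": [0, 0.05, 3.4], "angular": [0, 0, 0.1]}]'

```text
t: 20.15
eef_pos: [576.0, -22.7, 145.9]
ee_rot: [0.0, 0.924, 0.383, -0.0]
force: [-0.5, -0.1, -3.5]
opening: 0.114
```

```bash
python3 look.py w16
python3 - <<'E'
from h import *
n=robot.observe();print(delta([576.3,-22.4,146],45.1,n))
cv2.imwrite('pics/s16.png',cv2.resize(grab_frame('scene')[100:220,170:300,::-1],None,fx=5,fy=5,interpolation=2))
E
```

```text
20.15 [576.  -22.7 145.9] [ 3.000e-04  9.236e-01  3.832e-01 -4.000e-04] [-0.5 -0.1 -3.5] 0.11411302816682019
(array([ 0.00569002, -0.02881717,  0.04590303]), array([ 5.16747679e-02,  6.84493565e-05, -3.17084718e-02]))
```

View pics/w16.png

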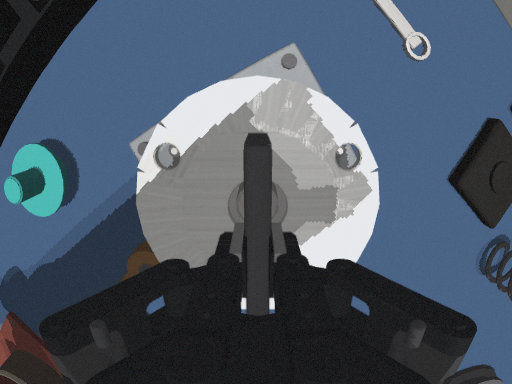

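View pics/s16.png

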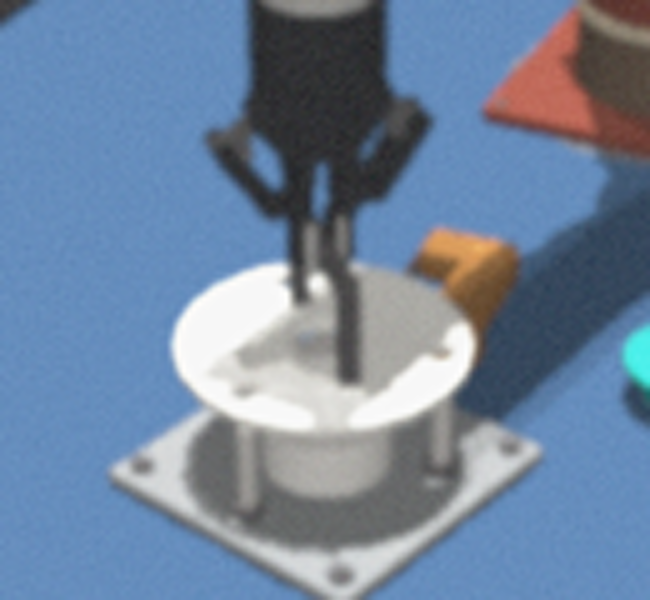

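The stud tops show through both visible holes, near (167,156) and (347,156). I'll zoom in.

Run:
```python
from h import *
im=cv2.imread('pics/w16.png')
a=cv2.resize(im[138:174,148:188],None,fx=9,fy=9,interpolation=2);b=cv2.resize(im[138:174,328:368],None,fx=9,fy=9,interpolation=2)
cv2.imwrite('pics/w16z.png',np.hstack([a,b]))
s=dict(eef_pos=np.array([576,-22.7,145.9]),ee_rot=np.array([.0003,.9236,.3832,-.0004]))
for k in range(3):
    t=np.radians(-14.9+120*k)
    for z in(78,): print(k,np.round(wproj([577.0+70*np.cos(t),-21.1+70*np.sin(t),z],s),1))
```

```text
0 [339.9 150.3]
1 [173.8 150.4]
2 [257.  277.5]
```

View pics/w16z.png

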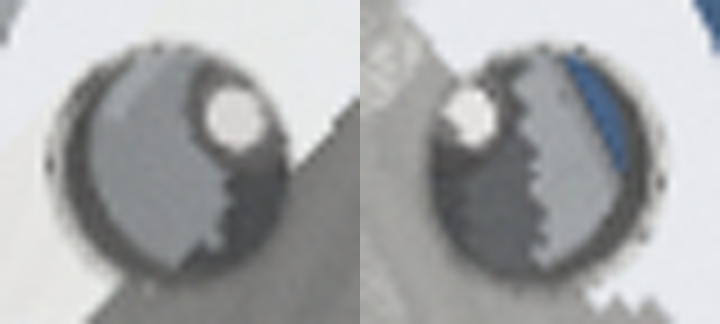

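Run:
```python
from h import *
s=dict(eef_pos=np.array([576,-22.7,145.9]),ee_rot=np.array([.0003,.9236,.3832,-.0004]))
def cen(A,z):
    H=np.array([wplane(q,s,z) for q in A])[:,:2]; d=H[0]-H[1]; u=np.array([-d[1],d[0]])/np.linalg.norm(d)
    return H.mean(0)+35*u, np.degrees(np.arctan2(d[1],d[0])),np.linalg.norm(d)
print('cover',cen([(166.5,155.5),(348.0,155.5)],98.4)); print('studs',cen([(173.6,150.7),(339.8,150.6)],78))
n=robot.observe();print(n['eef_pos'],n['t'])
```

```text
cover (array([576.84371087, -21.69238572]), np.float64(135.05476048195348), np.float64(120.59953251424629))
studs (array([576.76608548, -21.18648746]), np.float64(135.08032189161167), np.float64(121.31310558020475))
[576.68185273 -22.54825081 146.69785603] 20.25
```

The match is within 0.5 mm and 0.1°. I'll lower it in stages.

Run:
```python
from h import *
print(delta([576.1,-22.3,128],45.1))
```

```text
(array([-0.0245002 , -0.06094863,  1.86970185]), array([ 0.06809102, -0.03016467, -0.02785511]))
```

Call:
move_arm --series '[{"jaw": 0.5, "dp": [-0.02, -0.06, 0.6], "angular": [0.05, 0, 0]}, {"jaw": 0.5, "dp": [-0.02, -0.06, 1.2], "angular": [0.05, 0, 0]}, {"jaw": 0.5, "dp": [-0.02, -0.06, 1.9], "angular": [0.05, 0, 0]}, {"jaw": 0.5, "dp": [-0.02, -0.06, 1.9], "angular": [0.05, 0, 0]}]'

```text
t: 20.65
eef_pos: [575.3, -22.2, 126.4]
ee_rot: [-0.0, 0.924, 0.383, -0.001]
force: [-1.3, 0.1, -4.7]
opening: 0.117
```

Run:
```python
from h import *
n=robot.observe();print(n['force'],delta([576.1,-22.3,114],45.1,n))
```

```text
[-1.30375844  0.11662351 -4.66571791] (array([0.04543283, 0.06459039, 1.24271668]), array([-0.04914608,  0.05663362, -0.02086314]))
```

Call:
move_arm --series '[{"jaw": 0.5, "dp": [0.04, 0.06, 0.4], "angular": [0, 0, 0]}, {"jaw": 0.5, "dp": [0.04, 0.06, 0.8], "angular": [0, 0, 0]}, {"jaw": 0.5, "dp": [0.04, 0.06, 1.2], "angular": [0, 0, 0]}, {"jaw": 0.5, "dp": [0.04, 0.06, 1.4], "angular": [0, 0, 0]}, {"jaw": 0.5, "dp": [0.04, 0.06, 1.4], "angular": [0, 0, 0]}]'

```text
t: 21.15
eef_pos: [575.9, -22.3, 112.1]
ee_rot: [-0.0, 0.924, 0.383, -0.001]
force: [-0.2, 0.0, -4.8]
opening: 0.115
```

Call:
move_arm --series '[{"jaw": 0.5, "dp": [0, 0, 0.1], "angular": [0, 0, 0]}, {"jaw": 0.5, "dp": [0, 0, 0.15], "angular": [0, 0, 0]}, {"jaw": 0.5, "dp": [0, 0, 0.15], "angular": [0, 0, 0]}]'

```text
t: 21.45
eef_pos: [576.0, -22.4, 111.5]
ee_rot: [-0.0, 0.924, 0.383, -0.001]
force: [-3.9, 0.2, 5.4]
opening: 0.113
```

Contact at TCP z 111.5, the predicted home height. I'll release and retreat.

Call:
move_arm --series '[{"jaw": 3, "dp": [0, 0, 0], "angular": [0, 0, 0]}, {"jaw": 6, "dp": [0, 0, 0], "angular": [0, 0, 0]}, {"jaw": 6, "dp": [0, 0, 0], "angular": [0, 0, 0]}, {"jaw": 6, "dp": [0, 0, 0], "angular": [0, 0, 0]}, {"jaw": 6, "dp": [0, 0, 0], "angular": [0, 0, 0]}, {"jaw": 6, "dp": [0, 0, -3], "angular": [0, 0, 0]}, {"jaw": 6, "dp": [0, 0, -7], "angular": [0, 0, 0]}, {"jaw": 6, "dp": [0, 0, -11], "angular": [0, 0, 0]}, {"jaw": 6, "dp": [-4, 0, -13], "angular": [0, 0, 0]}, {"jaw": 6, "dp": [-7, 0, -13], "angular": [0, 0, 0]}, {"jaw": 6, "dp": [-7, 0, -13], "angular": [0, 0, 0]}, {"jaw": 6, "dp": [-7, 0, -13], "angular": [0, 0, 0]}]'

```text
t: 22.65
eef_pos: [526.7, -72.1, 241.8]
ee_rot: [-0.001, 0.924, 0.383, 0.0]
force: [0.4, 0.0, 0.2]
opening: 0.705
```

```bash
python3 look.py w17
python3 - <<'E'
from h import *
a=grab_frame('scene')[:,:,::-1];cv2.imwrite('pics/s17f.png',a);cv2.imwrite('pics/s17.png',cv2.resize(a[120:240,140:400],None,fx=3,fy=3,interpolation=2))
E
```

```text
22.65 [526.7 -72.1 241.8] [-9.000e-04  9.238e-01  3.829e-01  1.000e-04] [0.4 0.  0.2] 0.7048674319826556
```

View pics/w17.png

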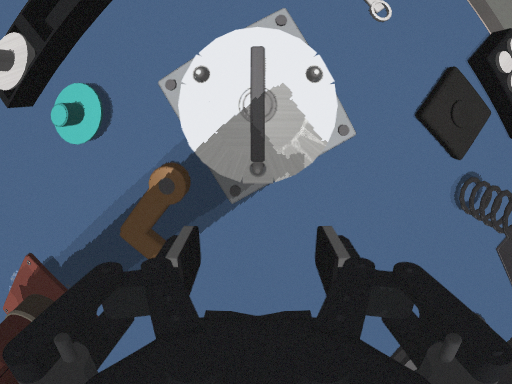

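View pics/s17.png

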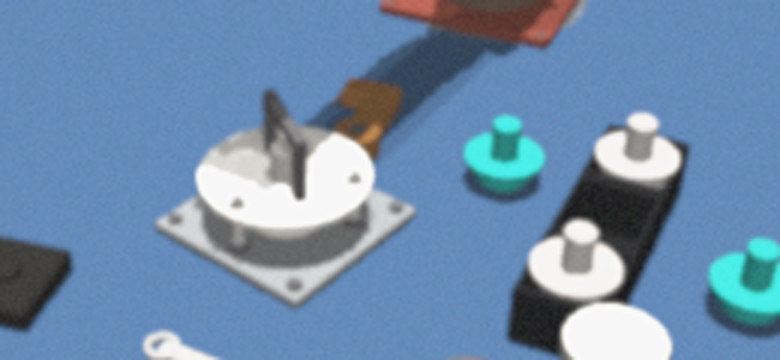

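View pics/s17f.png

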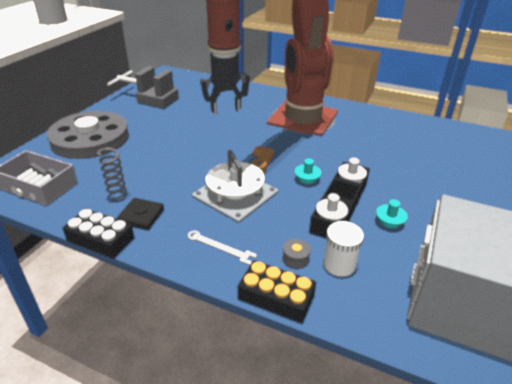

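The studs stand through all three holes, the disc lies flat, both other seats stand in the rack, the bystanders have not moved and the arm is clear. I'm handing in.

```bash
python3 -c "
from station import ticket
print(ticket.close_job())"
```

```text
the job is handed in; nothing more can be done
None
```

The job is done and handed in at about 22.8 s. The fitting seat is in the cup and the cover is down over the studs.

- **Seats:** I tried the one nearest the canister first. It stopped hard 14 mm proud, so it was the too-long one and went back in its well. The middle seat went fully home, with contact at the predicted height, and I left it in the cup. I did not need to try the third.
- **Cover:** I turned it about 56.5° and lowered it. Just before lowering, holes and studs agreed to about 0.5 mm and 0.1°. It met the flange at the predicted height, TCP z 111.5.
- **Last checks:** the pictures show all three studs through the holes, the disc flat and the two other seats upright in the rack. The bystanders looked unmoved and the gripper was clear.
- **Disagreements:** the top and wrist cameras differed by 1 to 3 mm in places, the largest in a wrist picture taken while the arm was still settling. I allowed for this and it caused no trouble. The highest wrist force in any reading was about 47 N, when I pressed the too-long seat to confirm it would not go in.

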